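Swap the blank for light-sensor cells and start a filtered exposure

ROBOT

A 6-joint arm with a two-finger parallel gripper is mounted at the origin on the work surface. World frame = base frame: x ahead of the robot, y to its left, z up, the work surface at z = 0. Lengths are in m, angles in rad, forces in N, time in s.
With the tool pointing down it reaches from about 0.35 to 0.975 m from the base axis. Payload 7.1 kg.
Tool frame: the origin (TCP) lies between the finger pads; the fingertips stand ahead of it and the grasp point (between the pads) lies 3 mm ahead of it (r.tip_extent is the x of the fingertips in the tool frame, in m); x points along the fingers, z is the direction in which the jaws open and shut, and the axes are right-handed (so a half turn about x gives the same grasp; the last joint's range is limited). The gripper opens to 88 mm and grips with 3 to 60 N. Pads are 20 mm wide; open, the fingers measure 115 mm over their backs; the gripper's body (75 mm by 178 mm) begins 61 mm behind the grasp point.
Start: joints at [1.239, 0.423, 1.63, -0, 1.089, -0.019], TCP at [0.192, 0.595, 0.245] pointing down, gripper open.
Joint ranges: [-3, 3], [-0.9, 2.11], [0.09, 2.58], [-1.31, 4.45], [0.11, 2.69], [-2.54, 2.54]. Speed limits (rad/s): [2.39, 2.39, 3.01, 3.14, 3.14, 3.14].

INTERFACE

Orientations are given as a unit quaternion [w, x, y, z].
In Python, from cell import readout, cams, r gives the robot as it stands. The module is installed in compiled form; this text tells all that it offers.
- The arm moves only by the tool servo_tool, never from a script. Its argument "series" is a list of rows, each a list of 5 numbers: the finger opening in m, from 0 to 0.0878, then the shift along the tool's x, y, z in m, then the turn about the tool's x in degrees. A call has 1 to 20 rows; each row shifts and turns the commanded pose from where the row before left it, along the tool's axes as they then stand; what a row does not reach is not made up. A row lasts 1/12 s, in which the tool goes at most 41.7 mm and 7.16 degrees, less where a joint would pass 70% of its speed; a pose out of reach is approached as far as the arm can. A call is refused whole if a number of a shift passes 0.0417 or a number of a turn 7.16, either way. A call with a gripper value outside its range is refused whole. The fingers move at their own pace and stop on an object; "grip_force" is the grip in N (left out, the last holds). Time passes only in rows, so rows that do not move let the fingers close. It gives the time, the measured TCP pose, the force and the opening at its end, in the units of the state.
- readout.state(): the state, without advancing time (a new reading comes with each control period).
- cams.snapshot(name): name is "side" or "top" or "wrist"; returns (picture, depth): 384x512x3 uint8, red, green, blue; 384x512 float32, m along the optical axis (not along the pixel's ray), 0 where there is no reading.
- cams.camera_model(name): a dict with "intrinsics" (3x3 intrinsics, pixels), "position" and "attitude" of the camera in the world. Camera axes: x right, y down, z forward; pixel columns grow to the right and rows downward; lengths in m; the calibration is good to about 2 mm. A picture is of the moment at which its call begins: read the wrist's pose just before it. camera_model takes no time and is no camera call; for the wrist camera it gives the pose at the moment of the call.
- r.job_done(): hands the job in, once; it reports no verdict.
The state is a dict: "clock": time; "qpos": joint angles; "qd": joint speeds; "effort": joint torques, N m; "position": TCP position; "ee_rot": TCP orientation; "wrist_force": force on the tool from outside, world axes, zero at the start; "ft_torque": the same for the moment, N m; "width": opening from 0.0 (shut) to 1.0 (fully open).
Only numpy, scipy, OpenCV 4.12 (cv2) and the standard library are available. Lean on these libraries where they do the work, as an engineer would, in place of code of your own. Each camera call takes 0.05 s, during which the arm holds its last target. There are 200 camera calls.

TASK

Take the plain aluminium blank out of the drawn-out sample drawer of the lamp stand and stand it on the blue mat, put all the light-sensor cells from the mat window-up into the drawer, and push the drawer fully home. Turn the filter wheel on the lamp head until the triangle shows whole in its window, and raise the drawer with the lift knob until its rim just carries the black floating shroud, lifting it no more than a few millimetres. Only then push the start button on the lamp controller right down and let it go; leave the other things on the bench alone.

Things in the scene. Friction and masses are not known exactly. Their poses are not given: they have to be found in the camera images.
- cell1: light-sensor cell: round puck, black knurled base 30 mm across, 10 mm high, on it a steel can 24 mm across, 8 mm high (18 mm in all), amber window on top; about 35 g. Starts upright on the mat, about 80 mm or more (centres) from the other cells. Origin at the centre of its underside, z up through the window. Two or three of the three cells are there.
- cell2: light-sensor cell, like cell1
- cell3: light-sensor cell, like cell1
- blank: the blank: a plain solid aluminium disc, 34 mm across and 24 mm high (twice as high as the drawer is deep), about 50 g, standing in the sample drawer at the start. Origin at the centre of its underside, z up.
- mat: thin blue antistatic mat at the robot's left, fixed, 200 (its x) x 180 (its y) x 2 mm thick; origin at the centre of its underside. The cells and the brass weight start on it; the blank goes on it.
- station: lamp stand, fixed. Origin on the bench under the middle of the lamp head; x axis away from the robot (yaw within 0.12 rad), y to its left. Base plate x -75 to 155, y -190 to 85 mm, 12 mm thick. Lift column at x 0, y -150, head post at x 125 (24 mm thick, 212 mm high). Head: box x -85 to 85, y -74 to 74 mm, flat top 174 to 179 mm above the bench, 10 mm high fins at its rear.
- drawer_floor (a point): middle of the inner floor of the sample drawer, a steel tray 110 (station x) x 140 mm (station y) outside, walls 6 mm thick, 12 mm deep, inside 98 x 128 mm; axes as the station's. It starts drawn out about 170 mm to the station's +y side; its floor lies 56 mm above the bench while the lift is down. Three cells fit in a row along y, 40 mm apart.
- drawer_handle (a point): middle of the top of the drawer's handle, an upright black fin 12 mm thick (station x), 32 mm long (station y) and 44 mm high, 131 mm from the drawer's middle to the station's +y, free on both sides; it moves with the drawer. At home it stands 57 mm out from the side of the lamp head.
- drawer (a joint): travel of the drawer out of the station along its +y (m): 0 = fully home under the lamp head (end stop), 0.175 = fully out. Slides with about 1.5 N and stays where it is left.
- lift_knob (a joint): angle of the lift knob (rad): 0 = lowest (end stop), grows as it is turned clockwise seen from above and raises the platform with the drawer by 20 mm a turn (3.18 mm per rad). Friction 0.08 N m; it stays where it is left.
- lift_knob_top (a point): middle of the top face of the lift knob, a round fluted aluminium knob 40 mm across and 33 mm high with an upright axis; under it the bearing plate lies 37 mm below this point
- shroud_edge (a point): middle of the lower edge of the floating shroud, a black open frame of 110 x 140 mm outside like the drawer, hanging under the lamp head straight above the drawer's home; 250 g. At the start it hangs at its lowest, 12 to 17 mm above the drawer's rim; the drawer's rim lifts it by up to 8 mm when raised against it.
- filter_wheel (a joint): angle of the filter wheel (rad), counter-clockwise seen from above; 0 (or any whole turn) = the triangle is in the middle of the window. It turns endlessly either way with 0.05 N m of friction and stays where it is left.
- filter_knob_top (a point): middle of the top face of the filter knob, a round fluted black knob 36 mm across and 32 mm high with an upright axis on top of the lamp head, solid with the filter wheel; the head's flat top lies 38 mm below this point
- wheel_mark (a point): middle of the triangle (about 17 mm) on the filter wheel's upper face, 42 mm from the wheel's axis; the wheel's five other sectors, 60 degrees apart, bear one to five dots (reading on counter-clockwise from the triangle) and are hidden under the cover unless in the window
- window (a point): middle of the window in the lamp head's cover, 26 mm (station x) x 30 mm (station y) with a black bezel, 42 mm from the wheel's axis on the robot's side; 6 mm below the head's flat top
- start (a joint): travel of the start button on top of the controller (m), 0 = up, 0.006 = fully down; needs 5 N, springs back
- start_top (a point): middle of the top of the start button, white, 24 mm across, standing 22 mm above the top of the lamp controller (a fixed grey box 100 x 90 x 100 mm high at the robot's right) in a black collar
- weight: brass weight with a knob, 32 mm across, 43 mm high, standing on the mat; not to be moved
- bottle: clear bottle with blue cap, 60 mm across, 130 mm high, behind; not to be moved
- jar: amber jar, 48 mm across, 60 mm high, between the robot and the mat; not to be moved
- flange: steel ring 54 mm across, 12 mm high, lying in front of the lamp stand; not to be moved
- dish: flat steel dish 80 mm across, near the robot; not to be moved
- screwdriver: screwdriver 170 mm long, near the robot; not to be moved

How it is judged:
On the way, in this order (a step that is already met when the one before it is completed fails the run):
1. the blank is out of the drawer, every cell that is there stands window-up inside it and the drawer is pushed fully home (x of cell1 in the frame of drawer_floor between -0.038 and 0.038 m and y of cell1 in the frame of drawer_floor between -0.053 and 0.053 m and z of cell1 in the frame of drawer_floor between -0.004 and 0.004 m and angle between each of cell1, cell2, cell3's own z axis and vertical below 0.15 rad and x of cell2 in the frame of drawer_floor between -0.038 and 0.038 m and y of cell2 in the frame of drawer_floor between -0.053 and 0.053 m and z of cell2 in the frame of drawer_floor between -0.004 and 0.004 m and x of cell3 in the frame of drawer_floor between -0.038 and 0.038 m and y of cell3 in the frame of drawer_floor between -0.053 and 0.053 m and z of cell3 in the frame of drawer_floor between -0.004 and 0.004 m and value of joint drawer below 0.004 m and height (world z) of blank below 0.03 m), for 0.2 s.
2. with the drawer still home, the triangle shows whole in the window and the drawer's rim carries the shroud (value of joint drawer below 0.004 m and horizontal distance between wheel_mark and window below 0.006 m and z of shroud_edge in the frame of drawer_floor below 0.013 m), for 0.3 s.
3. the start button is pushed right down (all of step 2 and value of joint start above 0.0045 m).
At the end, for the whole second after the job is handed in: The blank stands on the mat; every cell present stands upright on the drawer floor, at rest; the drawer is home within 4 mm; the triangle is within 6 mm of the window centre; the rim touches the shroud (gap under 1 mm), not lifting it over 6 mm; the start button is up again (all of step 2 and x of cell1 in the frame of drawer_floor between -0.038 and 0.038 m and y of cell1 in the frame of drawer_floor between -0.053 and 0.053 m and z of cell1 in the frame of drawer_floor between -0.004 and 0.004 m and angle between each of cell1, cell2, cell3, blank's own z axis and vertical below 0.15 rad and x of cell2 in the frame of drawer_floor between -0.038 and 0.038 m and y of cell2 in the frame of drawer_floor between -0.053 and 0.053 m and z of cell2 in the frame of drawer_floor between -0.004 and 0.004 m and x of cell3 in the frame of drawer_floor between -0.038 and 0.038 m and y of cell3 in the frame of drawer_floor between -0.053 and 0.053 m and z of cell3 in the frame of drawer_floor between -0.004 and 0.004 m and x of blank in the frame of mat between -0.1 and 0.1 m and y of blank in the frame of mat between -0.09 and 0.09 m and z of blank in the frame of mat below 0.006 m and linear speed of each of blank, cell1, cell2, cell3 below 0.02 m/s and value of joint start below 0.0015 m).
It fails at once if the start button is pushed before the drawer is home, the rim carries the shroud and the triangle is in the window (value of joint start above 0.003 m and (value of joint drawer above 0.006 m or horizontal distance between wheel_mark and window above 0.008 m or z of shroud_edge in the frame of drawer_floor above 0.014 m)).
It fails at once if the shroud is lifted more than 6 mm (distance of shroud_edge from where it was at the start of the episode above 0.006 m).
It fails at once if a bystander is pushed more than 5 cm away or tipped over (distance of any of weight, bottle, jar, flange, dish, screwdriver from where it was at the start of the episode above 0.05 m or angle between any of weight, bottle, jar's own z axis and vertical above 0.6 rad).
Of cell1, cell2, cell3 only 2 to 3 are there at a start; the rules pass over those that are not, and their reading is None.
At some moment in a run one of cell1, cell2, cell3, blank may be knocked a few centimetres aside while the robot is not near it.
Once in a run the grip may slacken for a moment while it holds something.
It also fails if it takes over 200 s, if anything falls off the work surface, if the arm or the gripper's body presses on something with over 40 N, if the wrist force passes 120 N, or if a joint passes its speed limit or range.

## Working session

There is one attempt and no reset: what is moved stays moved. The work goes in short steps, Python scripts to look and compute and a tool call to move; the robot and the scene stay as the last step left them, time stands still between calls to the robot, and variables do not carry over. Pictures are saved under pics/ and viewed, about 12 in all and at most 16, crops included, and the job is handed in when it is done.

Besides the shell and the picture viewer there is one more tool, called after "Emit:" as name([rows], argument=value, ...), one row to a line, values as JSON. servo_tool: Moves the arm, as the interface text tells. Its arguments: {"type":"object","properties":{"series":{"type":"array"},"grip_force":{"type":"number"}},"required":["series"]}

```bash
mkdir -p pics; cat > h.py <<'E'
import numpy as np, cv2
from cell import readout, cams, r
from scipy.spatial.transform import Rotation as R
def rot(q): return R.from_quat([q[1],q[2],q[3],q[0]]).as_matrix()
def model(n):
    m=cams.camera_model(n); A=np.array(m["attitude"])
    A=rot(A) if A.size==4 else A
    return np.array(m["intrinsics"]),np.array(m["position"]),A
def snap(n,f=None):
    m=model(n); p,d=cams.snapshot(n)
    if f: cv2.imwrite(f"pics/{f}.png",p[:,:,::-1])
    return p,d,m
def ray(m,u,v,z):
    K,t,A=m; d=A@np.linalg.solve(K,[u,v,1.]); return t+d*(z-t[2])/d[2]
def cloud(m,d):
    K,t,A=m; v,u=np.mgrid[:d.shape[0],:d.shape[1]]
    c=np.stack([(u-K[0,2])/K[0,0]*d,(v-K[1,2])/K[1,1]*d,d],-1); return c@A.T+t
def proj(m,P):
    K,t,A=m; c=K@(A.T@(np.array(P)-t)); return c[:2]/c[2]
def st():
    s=readout.state(); M=rot(s["ee_rot"])
    print("t",round(s["clock"],2),"p",np.round(s["position"],4),"x",np.round(M[:,0],3),"z",np.round(M[:,2],3),"w",round(s["width"]*87.8,1),"F",np.round(s["wrist_force"],1)); return np.array(s["position"]),M
E
python3 - <<'E'
from h import *
st(); print(r.tip_extent, readout.state()["qpos"])
for n in("top","side","wrist"):
    p,d,m=snap(n,n+"0"); print(n,m[1],m[2][:,2]); np.savez(f"{n}0.npz",p=p,d=d,K=m[0],t=m[1],A=m[2])
a=cv2.imread("pics/top0.png"); cv2.imwrite("pics/top0b.png",cv2.resize(a,(800,600),interpolation=cv2.INTER_CUBIC))
E
```

```text
t 0.0 p [0.1921 0.5942 0.2439] x [-0.    -0.001 -1.   ] z [ 0.308  0.951 -0.002] w 88.2 F [-0.1  1.   0.9]
0.022 [ 1.23902549e+00  4.23861034e-01  1.63064386e+00  5.76209382e-06
  1.08860332e+00 -1.90237587e-02]
top [0.23054131 0.00896638 1.53051058] [ 0.21694878 -0.00699017 -0.97615796]
side [ 0.37717821 -0.74791179  1.01634326] [ 0.15295649  0.63883339 -0.75398688]
wrist [0.11762606 0.61792934 0.3846284 ] [ 0.27472944 -0.08978826 -0.95732011]
```

View pics/top0b.png

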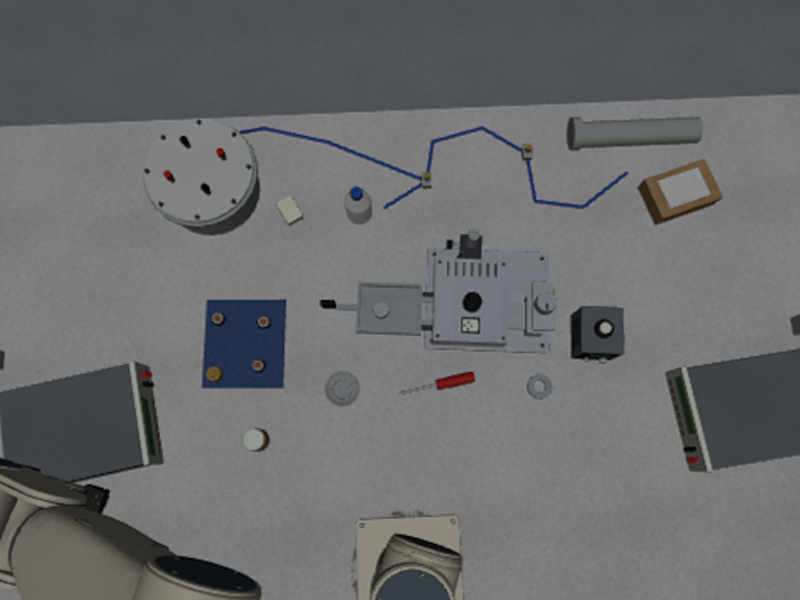

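View pics/side0.png

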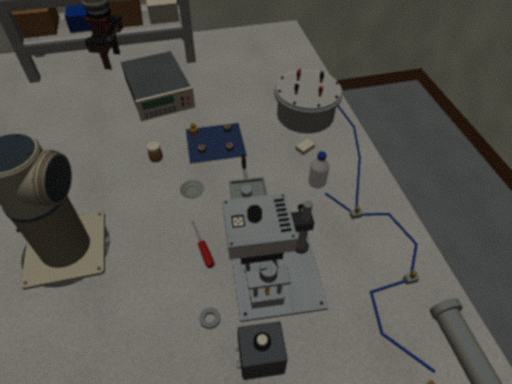

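View pics/wrist0.png

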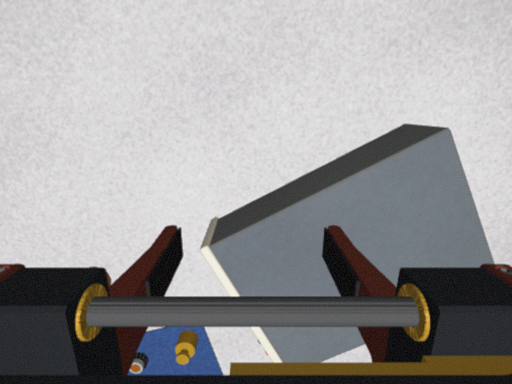

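The top view shows three cells at about (218,318), (264,322) and (258,366), scaled 800x600. It also shows the weight (213,374), the blank (381,310), the handle (328,304), the filter knob (471,301), the window (470,325) showing dots, the lift knob (544,303) and the start button (605,328). The side view agrees. The wrist view only catches the mat's corner.

```bash
python3 - <<'E'
from h import *
f=np.load("top0.npz"); p,d=f["p"],f["d"]; m=(f["K"],f["t"],f["A"]); C=cloud(m,d); k=.64
def at(n,u,v,z):
    u*=k;v*=k; P=C[int(v)-1:int(v)+2,int(u)-1:int(u)+2].reshape(-1,3); print(n,np.round(np.median(P,0),3),"ray",np.round(ray(m,u,v,z),4))
for n,u,v,z in [("c1",218,318,.02),("c2",264,322,.02),("c3",258,366,.02),("w",213,374,.045),("blank",381,309,.08),("handle",328,304,.1),("fknob",472,301,.215),("window",470,325,.17),("lknob",544,302,.13),("start",605,327,.122),("floor",400,322,.056),("head",460,338,.177)]: at(n,u,v,z)
hsv=cv2.cvtColor(p,cv2.COLOR_RGB2HSV)
b=((hsv[...,0]>100)&(hsv[...,0]<130)&(hsv[...,1]>120)).astype(np.uint8)
n,l,s,c=cv2.connectedComponentsWithStats(b); i=1+np.argmax(s[1:,4]); mm=cv2.morphologyEx((l==i).astype(np.uint8),cv2.MORPH_CLOSE,np.ones((15,15)))
q=cv2.boxPoints(cv2.minAreaRect(np.argwhere(mm)[:,::-1].astype(np.float32))); print("mat",np.round([ray(m,*x,.002)[:2] for x in q],3))
# head top points
X=C[150:240,260:370].reshape(-1,3); X=X[(X[:,2]>.170)&(X[:,2]<.183)]
rc=cv2.minAreaRect((X[:,:2]*1000).astype(np.float32)); print("head",rc)
Y=C[170:220,220:275].reshape(-1,3); Y=Y[(Y[:,2]>.052)&(Y[:,2]<.072)]; print("drawer",cv2.minAreaRect((Y[:,:2]*1000).astype(np.float32)),np.percentile(Y[:,2],[5,50,95]))
cv2.imwrite("pics/topc.png",cv2.resize(p[150:260,120:410,::-1],None,fx=2.7,fy=2.7,interpolation=cv2.INTER_CUBIC))
E
```

```text
c1 [0.552 0.401 0.022] ray [0.5512 0.3995 0.02  ]
c2 [0.538 0.301 0.02 ] ray [0.5375 0.2974 0.02  ]
c3 [0.44  0.312 0.021] ray [0.44   0.3107 0.02  ]
w [0.425 0.404 0.043] ray [0.4236 0.4023 0.045 ]
blank [0.546 0.038 0.079] ray [0.5425 0.0358 0.08  ]
handle [0.556 0.15  0.1  ] ray [0.554  0.1468 0.1   ]
fknob [ 0.525 -0.145  0.21 ] ray [ 0.5215 -0.1441  0.215 ]
window [ 0.484 -0.14   0.167] ray [ 0.4826 -0.142   0.17  ]
lknob [ 0.521 -0.29   0.185] ray [ 0.5315 -0.3025  0.13  ]
start [ 0.477 -0.426  0.119] ray [ 0.4749 -0.4252  0.122 ]
floor [ 0.517 -0.004  0.059] ray [ 0.5171 -0.0038  0.056 ]
head [ 0.458 -0.119  0.172] ray [ 0.4561 -0.1198  0.177 ]
mat [[0.598 0.438]
 [0.59  0.255]
 [0.396 0.256]
 [0.404 0.435]]
head ((549.4282836914062, -194.3083953857422), (243.64788818359375, 210.58804321289062), 85.2323226928711)
drawer ((548.452392578125, 24.726669311523438), (184.2221221923828, 111.9737777709961), 85.68639373779297) [0.05259526 0.05709    0.06887489]
```

View pics/topc.png

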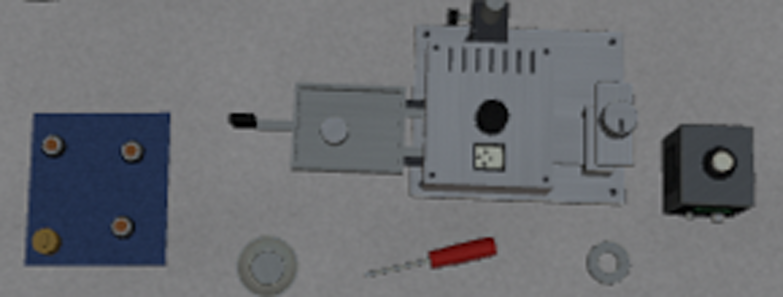

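The crop confirms it: amber windows up on all three cells, 5 dots (or thereabouts) in the window, station yaw about -0.075 rad. I'll turn the jaws to station x and go above the blank.

Emit:
servo_tool([
  [0.06,0,0,0,6.94],
  [0.06,0,0,0,6.94],
  [0.06,0,0,0,6.94],
  [0.06,0,0,0,6.94],
  [0.06,0,0,0,6.94],
  [0.06,0,0,0,6.94],
  [0.06,0,0,0,6.94],
  [0.06,0,0,0,6.94],
  [0.06,0,0,0,6.94],
  [0.06,0,0,0,6.94],
  [0.06,0,0,0,6.94],
  [0.06,0,-0.033,0.0245,0],
  [0.06,0,-0.033,0.0245,0],
  [0.06,0,-0.033,0.0245,0],
  [0.06,0,-0.033,0.0245,0],
  [0.06,0,-0.033,0.0245,0],
  [0.06,0,-0.033,0.0245,0],
  [0.06,0,-0.033,0.0245,0],
  [0.06,0,-0.033,0.0245,0],
  [0.06,0,-0.033,0.0245,0],
], grip_force=20)

```text
clock: 1.82
position: [0.3906, 0.2802, 0.2447]
ee_rot: [0.707, 0.026, 0.707, -0.026]
wrist_force: [0.4, 0.3, 0.7]
width: 0.685
```

Emit:
servo_tool([
  [0.06,0,-0.033,0.0245,0],
  [0.06,0,-0.033,0.0245,0],
  [0.06,0,-0.033,0.0245,0],
  [0.06,0,-0.033,0.0245,0],
  [0.06,0,-0.033,0.0245,0],
  [0.06,0,-0.033,0.0245,0],
  [0.06,0,-0.033,0.0245,0],
  [0.06,0,0,0,0],
  [0.06,0,0,0,0],
])

```text
clock: 2.57
position: [0.5446, 0.0371, 0.2443]
ee_rot: [0.706, 0.028, 0.707, -0.028]
wrist_force: [-1.0, 0.7, -0.0]
width: 0.681
```

```bash
python3 - <<'E'
from h import *
st(); p,d,m=snap("wrist","w1"); np.savez("w1.npz",p=p,d=d,K=m[0],t=m[1],A=m[2]); print(m[1])
E
```

```text
t 2.57 p [0.5446 0.0371 0.2443] x [-0.  0. -1.] z [ 0.997 -0.078 -0.   ] w 59.8 F [-1.   0.7 -0. ]
[0.55172863 0.11525741 0.38492969]
```

View pics/w1.png

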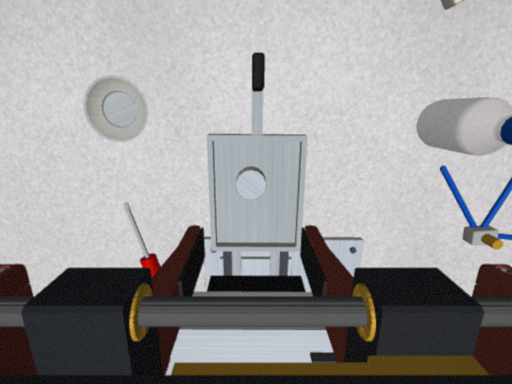

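The wrist view shows the blank's top at (251,183), the drawer rim corners near (208,135) and (306,135), and the handle at (258,70).

```bash
python3 - <<'E'
from h import *
f=np.load("w1.npz"); p,d=f["p"],f["d"]; m=(f["K"],f["t"],f["A"]); C=cloud(m,d)
M=rot(readout.state()["ee_rot"]); T=np.array(readout.state()["position"])
print("d blank",d[183,251],C[183,251])
b=(np.abs(C[...,2]-.08)<.006); b[:140]=0;b[230:]=0;b[:,:220]=0;b[:,285:]=0
n,l,s,c=cv2.connectedComponentsWithStats(b.astype(np.uint8)); i=1+np.argmax(s[1:,4]); print(s[i],c[i]); B=ray(m,*c[i],.08); print("blank",B)
hd=(p.sum(-1)<120); hd[:45]=0; hd[95:]=0;hd[:,:240]=0;hd[:,275:]=0
q=np.argwhere(hd); q0=q[q[:,0]<q[:,0].min()+3].mean(0); print("handle px",q.min(0),q.max(0)); H=C[hd&(np.abs(C[...,2]-.1)<.01)]; print("handle",np.median(H,0),H.min(0),H.max(0))
L=[ray(m,*x,.068) for x in [(208,135),(306,135),(303,247),(211,247)]]; print(np.round(L,4))
for n,Q in(("blank",B),("handle",np.median(H,0)),("rimc",np.mean(L,0))): print(n,"tool delta",np.round(M.T@(Q-T),4))
print("rim yaws",(L[0]-L[3]),(L[1]-L[2]),L[1]-L[0])
E
```

```text
d blank 0.31462288 [0.54447216 0.03735789 0.07990797]
[236 169  30  30 717] [250.68479777 183.44072524]
blank [0.54408893 0.03690921 0.08      ]
handle px [ 54 253] [ 90 263]
handle [0.5596811  0.14804481 0.10028508] [0.55405347 0.1325862  0.09358048] [0.56520414 0.16257205 0.10266338]
[[ 0.5017  0.0917  0.068 ]
 [ 0.6082  0.0835  0.068 ]
 [ 0.6014 -0.0513  0.068 ]
 [ 0.489  -0.0425  0.068 ]]
blank tool delta [ 0.1642 -0.0014  0.0006]
handle tool delta [0.1439 0.1106 0.0077]
rimc tool delta [ 0.1762 -0.0175  0.0079]
rim yaws [0.01276521 0.13427049 0.        ] [0.00680255 0.13474788 0.        ] [ 0.10646328 -0.0082679   0.        ]
```

Emit:
servo_tool([
  [0.046,0.03,-0.001,0,0],
  [0.046,0.03,0,0,0],
  [0.046,0.03,0,0,0],
  [0.046,0.03,0,0,0],
  [0.046,0.02,0,0,0],
  [0.046,0.013,0,0,0],
  [0.046,0.007,0,0,0],
  [0.046,0,0,0,0],
  [0.03,0,0,0,0],
  [0.025,0,0,0,0],
  [0.025,0,0,0,0],
  [0.025,0,0,0,0],
  [0.025,0,0,0,0],
  [0.025,0,0,0,0],
], grip_force=25)

```text
clock: 3.78
position: [0.5446, 0.0381, 0.0857]
ee_rot: [0.707, 0.026, 0.706, -0.026]
wrist_force: [-1.3, 1.4, 6.4]
width: 0.379
```

Emit:
servo_tool([
  [0.025,-0.02,0,0,0],
  [0.025,-0.03,0,0,0],
  [0.025,-0.03,0,0,0],
  [0.025,0,0.02,-0.005,0],
  [0.025,0,0.039,-0.0098,0],
  [0.025,0,0.039,-0.0098,0],
  [0.025,0,0.039,-0.0098,0],
  [0.025,0,0.039,-0.0098,0],
  [0.025,0,0.039,-0.0098,0],
  [0.025,0,0.039,-0.0098,0],
  [0.025,0,0.039,-0.0098,0],
  [0.025,0,0.019,-0.0048,0],
  [0.025,0,0,0,0],
  [0.025,0,0,0,0],
])

```text
clock: 4.95
position: [0.4884, 0.3555, 0.1645]
ee_rot: [0.707, 0.025, 0.707, -0.026]
wrist_force: [0.4, -0.7, 0.1]
width: 0.385
```

```bash
python3 - <<'E'
from h import *
T,M=st(); p,d,m=snap("wrist","w2"); C=cloud(m,d)
# points near the blank in tool frame
Q=(C-T)@M; s=(np.abs(Q[...,1])<.03)&(np.abs(Q[...,2])<.014)&(d>0); x=Q[s]; print(np.round(np.percentile(x[:,0],[2,10,30,50,90]),4), proj(m,T+M[:,0]*.006))
hsv=cv2.cvtColor(p,cv2.COLOR_RGB2HSV); blue=(hsv[...,0]>100)&(hsv[...,0]<130)&(hsv[...,1]>120)
am=((hsv[...,0]<18)&(hsv[...,1]>110)&(np.abs(C[...,2]-.02)<.008)).astype(np.uint8)
n,l,ss,c=cv2.connectedComponentsWithStats(am)
for i in range(1,n):
    if ss[i,4]>40: print(ss[i],np.round(ray(m,*c[i],.02),4))
E
```

```text
t 4.95 p [0.4884 0.3555 0.1645] x [-0. -0. -1.] z [ 0.997 -0.072 -0.   ] w 33.8 F [ 0.4 -0.7  0.1]
[-0.0936 -0.0919 -0.0768 -0.0741  0.1616] [250.25209388 252.43897151]
[305 132  16  15 189] [0.5525 0.4011 0.02  ]
[ 54 216  39  37 427] [0.2993 0.3221 0.02  ]
[297 229  13  13 120] [0.5414 0.2991 0.02  ]
```

View pics/w2.png

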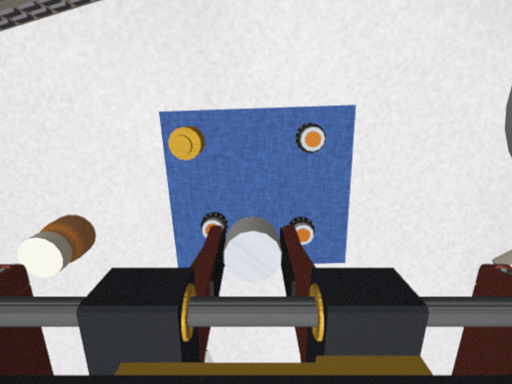

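The wrist view shows the blank held level at (252,250), with the cells at (312,138), (303,233) and (213,230). The spot below is free, so I'll lower.

Emit:
servo_tool([
  [0.025,0.03,0,0,0],
  [0.025,0.03,0,0,0],
  [0.025,0.03,0,0,0],
  [0.025,0.02,0,0,0],
  [0.025,0.01,0,0,0],
  [0.025,0.006,0,0,0],
  [0.025,0.004,0,0,0],
  [0.025,0.002,0,0,0],
  [0.025,0,0,0,0],
])

```text
clock: 5.75
position: [0.4895, 0.355, 0.0334]
ee_rot: [0.707, 0.027, 0.706, -0.026]
wrist_force: [-0.5, -0.4, -1.0]
width: 0.377
```

Emit:
servo_tool([
  [0.025,0.0015,0,0,0],
  [0.025,0,0,0,0],
  [0.044,0,0,0,0],
  [0.044,0,0,0,0],
  [0.044,0,0,0,0],
  [0.044,0,0,0,0],
  [0.044,-0.02,0,0,0],
  [0.044,-0.035,0,0,0],
  [0.044,-0.035,0,0,0],
  [0.044,-0.03,0.02,0.02,0],
  [0.044,0,0.0255,0.03,0],
  [0.044,0,0.005,0.0094,0],
  [0.044,0,0,0,0],
  [0.044,0,0,0,0],
])

```text
clock: 6.92
position: [0.5515, 0.4006, 0.1506]
ee_rot: [0.706, 0.026, 0.707, -0.027]
wrist_force: [-0.2, -0.0, -1.4]
width: 0.506
```

```bash
cat >> h.py <<'E'
def cells(tag=None):
    T,M=st(); p,d,m=snap("wrist",tag); C=cloud(m,d)
    hsv=cv2.cvtColor(p,cv2.COLOR_RGB2HSV)
    am=((hsv[...,0]<18)&(hsv[...,1]>110)&(C[...,2]<.1)&(d>0)).astype(np.uint8)
    n,l,ss,c=cv2.connectedComponentsWithStats(am)
    for i in range(1,n):
        if ss[i,4]>40:
            z=np.median(C[...,2][l==i]); Q=ray(m,*c[i],.02 if z<.045 else .074)
            print(ss[i],"z",round(float(z),4),np.round(Q,4),"tool",np.round(M.T@(Q-T),4))
    return p,d,m,C,T,M
E
python3 - <<'E'
from h import *
p,d,m,C,T,M=cells("w3")
E
```

```text
t 6.92 p [0.5515 0.4006 0.1506] x [-0.001 -0.001 -1.   ] z [ 0.997 -0.074 -0.001] w 44.4 F [-0.2 -0.  -1.4]
[ 49  16  24  25 372] z 0.0702 [0.4331 0.5404 0.074 ] tool [ 0.0767  0.1307 -0.1284]
[ 72  27  19  20 268] z 0.0442 [0.4181 0.5481 0.02  ] tool [ 0.1307  0.1373 -0.1438]
[245 184  15  15 179] z 0.021 [0.5523 0.401  0.02  ] tool [0.1306 0.0006 0.0009]
[ 11 261  34  35 404] z 0.0123 [0.3089 0.3225 0.02  ] tool [ 0.1309 -0.0959 -0.236 ]
[241 276  14  12 130] z 0.0211 [0.5402 0.2988 0.02  ] tool [ 0.1307 -0.1023 -0.0036]
```

View pics/w3.png

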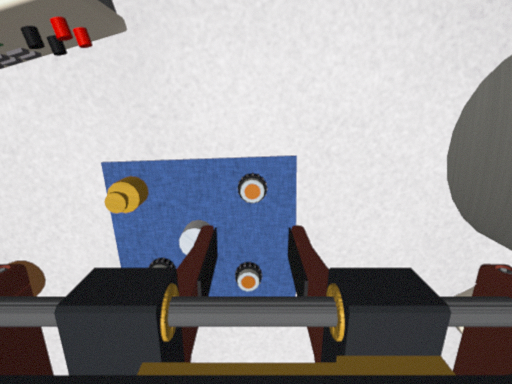

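The wrist view shows c1 centred at (252,191), and the blank standing upright on the mat at (195,238). I'll grasp c1.

Emit:
servo_tool([
  [0.044,0.035,0,0.001,0],
  [0.044,0.035,0,0,0],
  [0.044,0.03,0,0,0],
  [0.044,0.015,0,0,0],
  [0.044,0.009,0,0,0],
  [0.044,0,0,0,0],
  [0.022,0,0,0,0],
  [0.022,0,0,0,0],
  [0.022,0,0,0,0],
  [0.022,0,0,0,0],
  [0.022,0,0,0,0],
  [0.022,0,0,0,0],
])

```text
clock: 7.97
position: [0.5535, 0.4013, 0.0284]
ee_rot: [0.707, 0.027, 0.706, -0.026]
wrist_force: [-0.4, -0.2, 6.3]
width: 0.328
```

Emit:
servo_tool([
  [0.022,-0.02,0,0,0],
  [0.022,-0.035,0,0,0],
  [0.022,-0.035,0,0,0],
  [0.022,-0.035,-0.015,0.001,0],
  [0.022,0,-0.035,0.0021,0],
  [0.022,0,-0.035,0.0021,0],
  [0.022,0,-0.035,0.0021,0],
  [0.022,0,-0.035,0.0021,0],
  [0.022,0,-0.035,0.0021,0],
  [0.022,0,-0.035,0.0021,0],
  [0.022,0,-0.035,0.0021,0],
  [0.022,0,-0.035,0.0021,0],
  [0.022,0,-0.035,0.0021,0],
  [0.022,0,-0.035,0.0021,0],
  [0.022,0,-0.035,0.0021,0],
  [0.022,0,-0.021,0.0008,0],
  [0.022,0,0,0,0],
  [0.022,0,0,0,0],
])

```text
clock: 9.47
position: [0.5464, -0.0217, 0.1523]
ee_rot: [0.707, 0.027, 0.707, -0.027]
wrist_force: [0.0, -0.0, -0.1]
width: 0.33
```

```bash
python3 - <<'E'
from h import *
p,d,m,C,T,M=cells("w4")
E
```

```text
t 9.47 p [ 0.5464 -0.0217  0.1523] x [ 0.  0. -1.] z [ 0.997 -0.077  0.   ] w 29.0 F [ 0.  -0.  -0.1]
[ 96 246  30  36 544] z 0.0232 [ 0.3884 -0.0888  0.02  ] tool [ 0.1323 -0.0791 -0.1524]
```

View pics/w4.png

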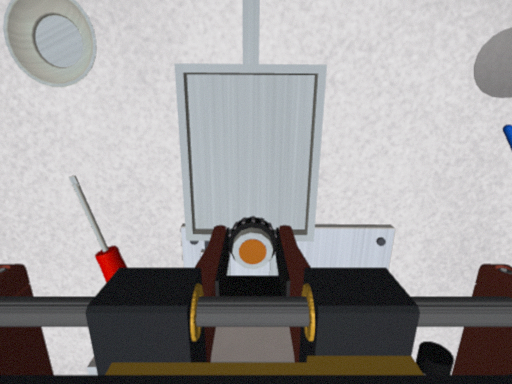

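The wrist view shows the cell held upright at (253,250) over the drawer's inner end, with the drawer rim corners at (176,66) and (327,66).

```bash
python3 - <<'E'
from h import *
T,M=st(); m=model("wrist")
for u,v in[(176,66),(327,66),(313,240),(187,240)]: print(np.round(M.T@(ray(m,u,v,.068)-T),4))
print(M.T@(np.array([.5597,.148,.1])-.131*M[:,1]-T))
E
```

```text
t 9.52 p [ 0.5464 -0.0208  0.1523] x [ 0.  0. -1.] z [ 0.997 -0.076  0.   ] w 28.6 F [0.1 0.2 0.1]
[ 0.0843  0.1081 -0.054 ]
[0.0843 0.1082 0.0553]
[ 0.0843 -0.0299  0.0537]
[ 0.0843 -0.03   -0.0551]
[0.05232461 0.03828295 0.00050317]
```

Emit:
servo_tool([
  [0.022,0.03,0,0,0],
  [0.022,0.02,0,0,0],
  [0.022,0.01,0,0,0],
  [0.022,0.006,0,0,0],
  [0.022,0.003,0,0,0],
  [0.022,0.001,0,0,0],
  [0.022,0.001,0,0,0],
  [0.022,0,0,0,0],
])

```text
clock: 10.18
position: [0.5469, -0.0205, 0.0824]
ee_rot: [0.707, 0.026, 0.706, -0.026]
wrist_force: [-1.2, 0.7, 1.1]
width: 0.333
```

Emit:
servo_tool([
  [0.044,0.0005,0,0,0],
  [0.044,0,0,0,0],
  [0.044,0,0,0,0],
  [0.044,0,0,0,0],
  [0.044,-0.02,0,0,0],
  [0.044,-0.03,0,0,0],
  [0.044,-0.022,0.012,0,0],
  [0.044,0,0.034,-0.0033,0],
  [0.044,0,0.034,-0.0033,0],
  [0.044,0,0.034,-0.0033,0],
  [0.044,0,0.034,-0.0033,0],
  [0.044,0,0.034,-0.0033,0],
  [0.044,0,0.034,-0.0033,0],
  [0.044,0,0.034,-0.0033,0],
  [0.044,0,0.034,-0.0033,0],
  [0.044,0,0.034,-0.0033,0],
  [0.044,0,0,0,0],
  [0.044,0,0,0,0],
])

```text
clock: 11.68
position: [0.5401, 0.3, 0.1525]
ee_rot: [0.707, 0.025, 0.707, -0.025]
wrist_force: [-0.3, 0.1, -0.2]
width: 0.501
```

```bash
python3 - <<'E'
from h import *
p,d,m,C,T,M=cells("w5")
p,d,m=snap("top","t5"); hsv=cv2.cvtColor(p,cv2.COLOR_RGB2HSV)
E
```

```text
t 11.68 p [0.5401 0.3    0.1525] x [ 0. -0. -1.] z [ 0.997 -0.071  0.   ] w 44.0 F [-0.3  0.1 -0.2]
[   0  173   29   48 1024] z 0.0213 [0.3015 0.3126 0.02  ] tool [ 0.1325 -0.0044 -0.2389]
[145 180  15  15 176] z 0.021 [0.4429 0.3115 0.02  ] tool [ 0.1325  0.0046 -0.0978]
[244 185  15  15 177] z 0.0211 [0.5402 0.2991 0.02  ] tool [ 1.325e-01 -9.000e-04  1.000e-04]
```

Cell 2 is right below. I'll grasp it, lift and carry it to the middle slot.

Emit:
servo_tool([
  [0.044,0.035,-0.001,0,0],
  [0.044,0.035,0,0,0],
  [0.044,0.03,0,0,0],
  [0.044,0.016,0,0,0],
  [0.044,0.009,0,0,0],
  [0.044,0,0,0,0],
  [0.022,0,0,0,0],
  [0.022,0,0,0,0],
  [0.022,0,0,0,0],
  [0.022,0,0,0,0],
  [0.022,0,0,0,0],
  [0.022,0,0,0,0],
])

```text
clock: 12.78
position: [0.5413, 0.2977, 0.0291]
ee_rot: [0.707, 0.026, 0.706, -0.026]
wrist_force: [-0.3, -2.2, 6.9]
width: 0.324
```

Emit:
servo_tool([
  [0.022,-0.02,0,0,0],
  [0.022,-0.035,0,0,0],
  [0.022,-0.035,0,0,0],
  [0.022,-0.034,0,0,0],
  [0.022,0,-0.035,0.0037,0],
  [0.022,0,-0.035,0.0037,0],
  [0.022,0,-0.035,0.0037,0],
  [0.022,0,-0.035,0.0037,0],
  [0.022,0,-0.035,0.0037,0],
  [0.022,0,-0.035,0.0037,0],
  [0.022,0,-0.035,0.0037,0],
  [0.022,0,-0.035,0.0037,0],
  [0.022,0,0,0,0],
  [0.022,0,0,0,0],
])

```text
clock: 13.95
position: [0.5491, 0.0146, 0.152]
ee_rot: [0.707, 0.028, 0.706, -0.027]
wrist_force: [-0.4, 0.6, -0.7]
width: 0.323
```

```bash
python3 - <<'E'
from h import *
p,d,m,C,T,M=cells("w6")
E
```

```text
t 13.95 p [0.5491 0.0146 0.152 ] x [ 0.  0. -1.] z [ 0.997 -0.078  0.   ] w 28.3 F [-0.4  0.6 -0.7]
```

View pics/w6.png

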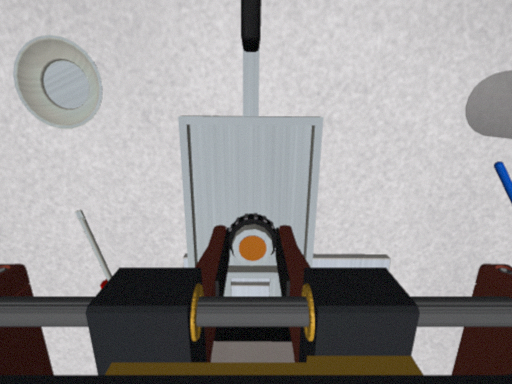

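The second cell is held at (253,247) over the drawer; the first is hidden behind it. I'll lower, shifting 3 mm to +y.

Emit:
servo_tool([
  [0.022,0.03,0.003,0,0],
  [0.022,0.02,0,0,0],
  [0.022,0.01,0,0,0],
  [0.022,0.005,0,0,0],
  [0.022,0.003,0,0,0],
  [0.022,0.001,0,0,0],
  [0.022,0.0005,0,0,0],
  [0.022,0,0,0,0],
])

```text
clock: 14.67
position: [0.5499, 0.0193, 0.0831]
ee_rot: [0.707, 0.026, 0.706, -0.026]
wrist_force: [-0.2, 0.7, 1.5]
width: 0.325
```

Emit:
servo_tool([
  [0.044,0.0005,0,0,0],
  [0.044,0,0,0,0],
  [0.044,0,0,0,0],
  [0.044,0,0,0,0],
  [0.044,-0.02,0,0,0],
  [0.044,-0.03,0,0,0],
  [0.044,-0.02,0,0,0],
  [0.044,0,0.0315,-0.0144,0],
  [0.044,0,0.0315,-0.0144,0],
  [0.044,0,0.0315,-0.0144,0],
  [0.044,0,0.0315,-0.0144,0],
  [0.044,0,0.0315,-0.0144,0],
  [0.044,0,0.0315,-0.0144,0],
  [0.044,0,0.0315,-0.0144,0],
  [0.044,0,0.0315,-0.0144,0],
  [0.044,0,0.0315,-0.0144,0],
  [0.044,0,0,0,0],
  [0.044,0,0,0,0],
])

```text
clock: 16.17
position: [0.4405, 0.3127, 0.1517]
ee_rot: [0.707, 0.025, 0.707, -0.025]
wrist_force: [-0.1, -0.4, -0.2]
width: 0.503
```

```bash
python3 - <<'E'
from h import *
p,d,m,C,T,M=cells("w7")
b=(C[...,2]>.022)&(C[...,2]<.03)&(np.abs(C[...,0]-.49)<.06)&(np.abs(C[...,1]-.355)<.06)
print("blank",b.sum(),np.round(np.median(C[b],0),4))
E
```

```text
t 16.17 p [0.4405 0.3127 0.1517] x [ 0.  0. -1.] z [ 0.997 -0.071  0.   ] w 44.2 F [-0.1 -0.4 -0.2]
[  71  178   53   49 1089] z 0.0304 [0.294 0.318 0.02 ] tool [ 0.1316 -0.0051 -0.1466]
[247 186  15  14 173] z 0.0211 [0.4432 0.3114 0.02  ] tool [ 0.1317 -0.0011  0.0027]
blank 1256 [0.4873 0.3556 0.0266]
```

Emit:
servo_tool([
  [0.044,0.035,-0.001,0.002,0],
  [0.044,0.035,0,0,0],
  [0.044,0.03,0,0,0],
  [0.044,0.016,0,0,0],
  [0.044,0.008,0,0,0],
  [0.044,0,0,0,0],
  [0.022,0,0,0,0],
  [0.022,0,0,0,0],
  [0.022,0,0,0,0],
  [0.022,0,0,0,0],
  [0.022,0,0,0,0],
  [0.022,0,0,0,0],
])

```text
clock: 17.22
position: [0.4439, 0.3106, 0.029]
ee_rot: [0.707, 0.027, 0.706, -0.026]
wrist_force: [1.1, -2.3, 6.8]
width: 0.323
```

Emit:
servo_tool([
  [0.022,-0.02,0,0,0],
  [0.022,-0.035,0,0,0],
  [0.022,-0.035,0,0,0],
  [0.022,-0.034,0,0,0],
  [0.022,0,-0.0307,0.0159,0],
  [0.022,0,-0.0307,0.0159,0],
  [0.022,0,-0.0307,0.0159,0],
  [0.022,0,-0.0307,0.0159,0],
  [0.022,0,-0.0307,0.0159,0],
  [0.022,0,-0.0307,0.0159,0],
  [0.022,0,-0.0307,0.0159,0],
  [0.022,0,-0.0307,0.0159,0],
  [0.022,0,0,0,0],
  [0.022,0,0,0,0],
])

```text
clock: 18.38
position: [0.5521, 0.0545, 0.152]
ee_rot: [0.707, 0.027, 0.706, -0.027]
wrist_force: [-0.7, 0.7, -0.9]
width: 0.328
```

```bash
python3 - <<'E'
from h import *
st()
p,d,m=snap("top","t8"); C=cloud(m,d)
cv2.imwrite("pics/t8c.png",cv2.resize(p[150:260,120:410,::-1],None,fx=2.7,fy=2.7,interpolation=cv2.INTER_CUBIC))
E
```

```text
t 18.38 p [0.5521 0.0545 0.152 ] x [ 0.001  0.    -1.   ] z [ 0.997 -0.078  0.001] w 28.8 F [-0.7  0.7 -0.9]
```

View pics/t8c.png

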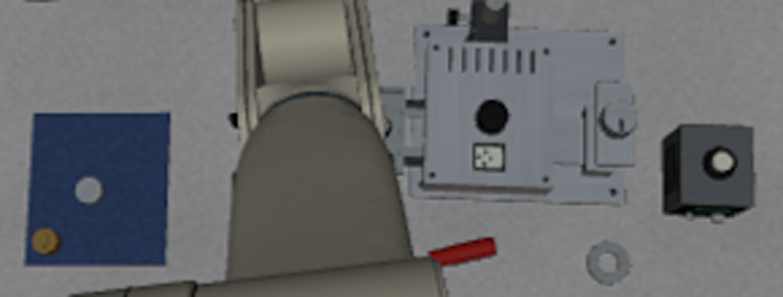

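The arm hides the drawer; the blank stands on the mat at (89,190). I'll place the third cell.

Emit:
servo_tool([
  [0.022,0.03,0.001,0,0],
  [0.022,0.02,0,0,0],
  [0.022,0.01,0,0,0],
  [0.022,0.005,0,0,0],
  [0.022,0.003,0,0,0],
  [0.022,0.001,0,0,0],
  [0.022,0.0005,0,0,0],
  [0.022,0,0,0,0],
])

```text
clock: 19.1
position: [0.5523, 0.0571, 0.083]
ee_rot: [0.707, 0.026, 0.706, -0.026]
wrist_force: [-0.0, 0.4, -0.4]
width: 0.329
```

Emit:
servo_tool([
  [0.044,0.0005,0,0,0],
  [0.044,0,0,0,0],
  [0.044,0,0,0,0],
  [0.044,0,0,0,0],
  [0.044,-0.02,0,0,0],
  [0.044,-0.03,0,0,0],
  [0.044,-0.02,0,0,0],
  [0.02,0,0.035,0,0],
  [0,0,0.035,0,0],
  [0,0,0.035,0,0],
  [0,0,0.032,0,0],
  [0,0,0,0,0],
  [0,0,0,0,0],
  [0,0,0,0,0],
])

```text
clock: 20.27
position: [0.5615, 0.1931, 0.1514]
ee_rot: [0.706, 0.026, 0.707, -0.026]
wrist_force: [0.6, 0.7, 0.7]
width: 0.02
```

```bash
python3 - <<'E'
from h import *
p,d,m,C,T,M=cells("w9")
p2,d2,m2=snap("top"); C2=cloud(m2,d2)
cv2.imwrite("pics/t9c.png",np.hstack([cv2.resize(p2[150:260,120:410,::-1],(500,190)),cv2.resize(p[:,:,::-1],(300,190))]))
hsv=cv2.cvtColor(p2,cv2.COLOR_RGB2HSV); am=((hsv[...,0]<18)&(hsv[...,1]>90)&(C2[...,2]>.06)&(C2[...,2]<.085)).astype(np.uint8)
n,l,ss,c=cv2.connectedComponentsWithStats(am)
D=np.array([.5495,.0174,.056])
for i in range(1,n):
    if ss[i,4]>4: Q=ray(m2,*c[i],.074); print(ss[i],np.round(Q,4),"drawer frame",np.round(M.T@(Q-D),4))
E
```

```text
t 20.27 p [0.5615 0.1931 0.1514] x [-0.001 -0.001 -1.   ] z [ 0.997 -0.074 -0.001] w 1.7 F [0.6 0.7 0.7]
[247 339  12  13 143] z 0.0751 [0.5531 0.0576 0.074 ] tool [ 0.0775 -0.1357  0.0017]
[235 194   4   4  14] [0.5534 0.0602 0.074 ] drawer frame [-0.018   0.0429  0.0007]
[246 194   4   4  13] [0.5514 0.0229 0.074 ] drawer frame [-0.018   0.0056  0.0015]
[259 194   4   4  13] [ 0.5487 -0.0199  0.074 ] drawer frame [-0.018  -0.0373  0.0019]
[ 90 238   5   3  13] [0.4275 0.5414 0.074 ] drawer frame [-0.0182  0.5136 -0.1603]
[442 293   6   3  16] [ 0.2007 -0.592   0.074 ] drawer frame [-0.0175 -0.6334 -0.3029]
```

View pics/t9c.png

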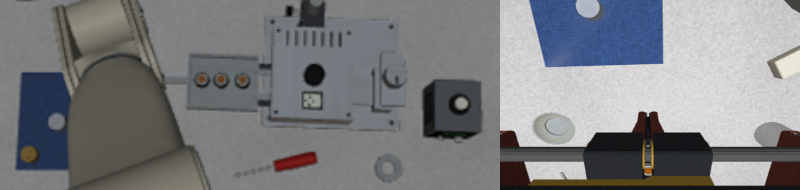

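All three cells sit window-up in the drawer at about y +42, +5 and -37 mm. Next I'll lower outside the handle and push it.

Emit:
servo_tool([
  [0,0.03,0,0,0],
  [0,0.025,0,0,0],
  [0,0,-0.008,0,0],
  [0,0,-0.005,0,0],
  [0,0,-0.004,0,0],
  [0,0,-0.004,0,0],
  [0,0,-0.004,0,0],
  [0,0,-0.006,0,0],
  [0,0,-0.008,0,0],
  [0,0,-0.01,0,0],
  [0,0,-0.01,0,0],
  [0,0,-0.01,0,0],
  [0,0,-0.01,0,0],
  [0,0,-0.01,0,0],
  [0,0,-0.01,0,0],
  [0,0,-0.01,0,0],
  [0,0,-0.01,0,0],
  [0,0,-0.01,0,0],
  [0,0,-0.008,0,0],
  [0,0,-0.006,0,0],
])

```text
clock: 22.03
position: [0.5508, 0.0498, 0.0965]
ee_rot: [0.706, 0.026, 0.707, -0.027]
wrist_force: [-0.5, 1.5, 0.6]
width: 0.013
```

Emit:
servo_tool([
  [0,0,-0.006,0,0],
  [0,0,-0.006,0,0],
  [0,0,-0.006,0,0],
  [0,0,-0.006,0,0],
  [0,0,-0.005,0,0],
  [0,0,-0.004,0,0],
  [0,0,-0.003,0,0],
])

```text
clock: 22.62
position: [0.5484, 0.0145, 0.0965]
ee_rot: [0.706, 0.026, 0.707, -0.026]
wrist_force: [-0.5, 1.9, -0.8]
width: 0.006
```

Emit:
servo_tool([
  [0,0,-0.003,0,0],
  [0,0,-0.003,0,0],
  [0,0,0,0,0],
])

```text
clock: 22.87
position: [0.5482, 0.0108, 0.0967]
ee_rot: [0.707, 0.028, 0.707, -0.026]
wrist_force: [-0.9, 15.5, -0.6]
width: 0.006
```

Emit:
servo_tool([
  [0,0,-0.003,0,0],
  [0,0,-0.002,0,0],
  [0,0,0,0,0],
])

```text
clock: 23.12
position: [0.5483, 0.0102, 0.097]
ee_rot: [0.707, 0.031, 0.706, -0.024]
wrist_force: [-0.2, 42.6, -0.1]
width: 0.007
```

The drawer is home: it sits at a hard stop with 42 N. I'll back off and look at the filter knob.

Emit:
servo_tool([
  [0,0,0.01,0,0],
  [0,0,0.03,0,0],
  [0,-0.04,0,0,0],
  [0,-0.04,0,0,0],
  [0.05,-0.04,0,0,0],
  [0.05,-0.04,0,0,0],
  [0.05,-0.01,-0.03,-0.003,0],
  [0.05,0,-0.04,-0.004,0],
  [0.05,0,-0.04,-0.004,0],
  [0.05,0,-0.02,0,0],
  [0.05,0,0,0,0],
  [0.05,0,0,0,0],
])

```text
clock: 24.12
position: [0.5302, -0.086, 0.2669]
ee_rot: [0.707, 0.027, 0.706, -0.027]
wrist_force: [0.1, 0.4, -0.1]
width: 0.551
```

```bash
python3 - <<'E'
from h import *
st(); p,d,m=snap("wrist","w10"); np.savez("w10.npz",p=p,d=d,K=m[0],t=m[1],A=m[2])
E
```

```text
t 24.12 p [ 0.5302 -0.086   0.2669] x [ 0.001 -0.    -1.   ] z [ 0.997 -0.077  0.001] w 48.4 F [ 0.1  0.4 -0.1]
```

View pics/w10.png

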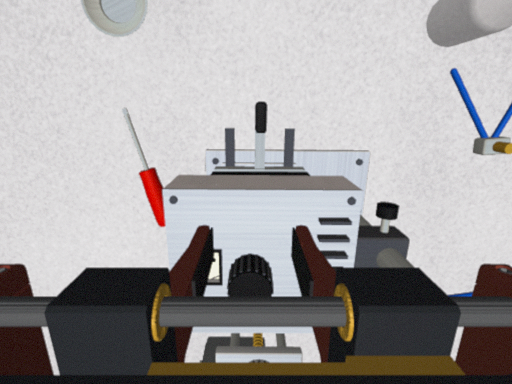

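The knob top is at (251,272) and the drawer is home under the head; the window is half hidden by the finger. I'll shift so the window is clear.

Emit:
servo_tool([
  [0.088,0,0.03,-0.02,0],
  [0.088,0,0.02,-0.03,0],
  [0.088,0,0,0,0],
  [0.088,0,0,0,0],
])

```text
clock: 24.5
position: [0.4832, -0.0294, 0.2667]
ee_rot: [0.707, 0.025, 0.707, -0.025]
wrist_force: [0.4, -0.4, 0.1]
width: 0.834
```

```bash
python3 - <<'E'
from h import *
f=np.load("w10.npz"); m0=(f["K"],f["t"],f["A"]); C0=cloud(m0,f["d"])
b=(C0[...,2]>.205)&(C0[...,2]<.225); b[:,:225]=0;b[:,280:]=0;b[:245]=0;b[300:]=0
print("knob0",b.sum(),np.median(C0[b],0),C0[b].min(0),C0[b].max(0))
st(); p,d,m=snap("wrist"); np.savez("w11.npz",p=p,d=d,K=m[0],t=m[1],A=m[2])
C=cloud(m,d); b=(C[...,2]>.205)&(C[...,2]<.225)&(C[...,1]<-.1)&(np.abs(C[...,0]-.52)<.04)
Q=C[b]; print("knob1",b.sum(),np.median(Q[:,2]),(Q.min(0)+Q.max(0))/2,np.ptp(Q,axis=0))
c=proj(m,[.483,-.1415,.17]); print("win px",c); u,v=c.astype(int)
cv2.imwrite("pics/w11.png",cv2.resize(p[max(v-50,0):v+60,u-60:u+110,::-1],None,fx=4.5,fy=4.5,interpolation=cv2.INTER_CUBIC)); print(u-60,v-50)
E
```

```text
knob0 1119 [ 0.52589445 -0.13871462  0.21224791] [ 0.50674084 -0.15124771  0.2050279 ] [ 0.54396557 -0.12700619  0.21432839]
t 24.5 p [ 0.4832 -0.0294  0.2667] x [-0.  0. -1.] z [ 0.997 -0.071 -0.   ] w 73.3 F [ 0.4 -0.4  0.1]
knob1 1316 0.21238532296273854 [ 0.52513855 -0.14582232  0.20974557] [0.03733456 0.03622207 0.00928512]
win px [258.71767073 310.10892436]
198 260
```

View pics/w11.png

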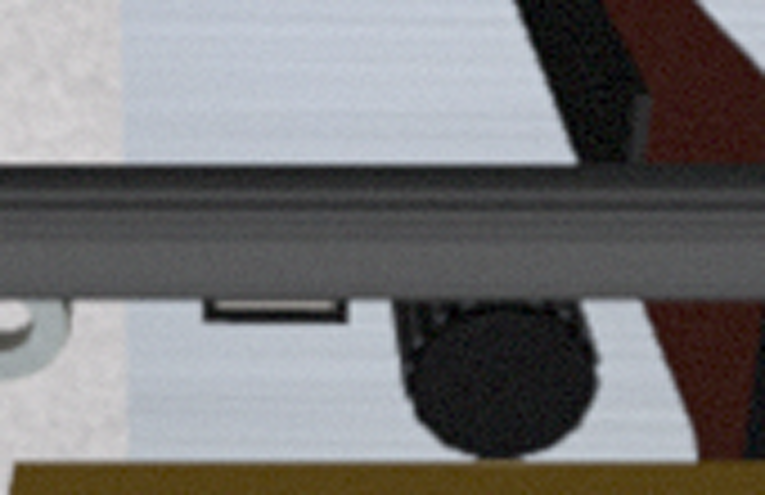

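The bar blocks the window. I have 3 pictures left to view, so I'll use numeric blob analysis here, shifting to put the window above the bar. The knob is at (.525,-.1455), top z 0.213.

Emit:
servo_tool([
  [0.088,0,-0.03,0,0],
  [0.088,0,-0.02,0,0],
  [0.088,0,0,0,0],
])

```text
clock: 24.8
position: [0.4815, -0.0835, 0.267]
ee_rot: [0.707, 0.026, 0.706, -0.027]
wrist_force: [-0.1, 0.8, -1.0]
width: 0.996
```

```bash
cat > win.py <<'E'
from h import *
T,M=st(); p,d,m=snap("wrist"); 
W=np.array([.4833,-.1423,.168]); yx=M[:,1]; xx=M[:,2]
# rectify the window plane: 0.25 mm per px, 36x40 mm, up=+x station, left=+y
N=(144,160); src=[];dst=[]
for a,b in[(-1,-1),(1,-1),(1,1),(-1,1)]:
    src.append(proj(m,W+a*.018*xx+b*.020*yx)); dst.append((80-b*80,72-a*72))
H=cv2.getPerspectiveTransform(np.float32(src),np.float32(dst)); w=cv2.warpPerspective(p,H,(160,144)); g=cv2.cvtColor(w,cv2.COLOR_RGB2GRAY)
cv2.imwrite("pics/win.png",cv2.resize(w[:,:,::-1],None,fx=3,fy=3)); print("win px",np.round(src,0).tolist())
lt=(g>130).astype(np.uint8); n,l,s,c=cv2.connectedComponentsWithStats(1-lt)
for i in range(1,n):
    if s[i,4]>15: print("dark area",s[i,4]/16,"mm2  bbox",s[i,:4]/4,"x",round((72-c[i,1])/4,1),"y",round((80-c[i,0])/4,1))
for row in cv2.resize(g,(40,24),interpolation=cv2.INTER_AREA): print("".join(" .:-=+*#%@"[9-int(v)*10//256] for v in row))
E
python3 win.py
```

```text
t 24.8 p [ 0.4815 -0.0835  0.267 ] x [ 0.001 -0.001 -1.   ] z [ 0.997 -0.075  0.001] w 87.5 F [-0.1  0.8 -1. ]
win px [[238.0, 279.0], [276.0, 279.0], [277.0, 241.0], [238.0, 241.0]]
dark area 341.5625 mm2  bbox [ 5.75  1.25 34.25 33.5 ] x 0.6 y 0.2
dark area 11.0 mm2  bbox [15.5   9.25  4.25  3.5 ] x 7.1 y 2.5
dark area 11.5 mm2  bbox [21.75 17.    4.    3.75] x -0.7 y -3.6
dark area 11.375 mm2  bbox [14. 23.  4.  4.] x -6.9 y 4.1
::::::------:::::::::-:------:-----:::--
:::::-+#####*#######*######*****#*******
:::::-*%%%#######%###%%%#%%###%#%%%%#%%%
:::::-*%%*-:::::::::::::::--::::-=+=-=**
:::::-*%%=.               .     ..-:.:==
:::::-*%%=.    .....             .:-::==
:::::-*%%=.   .-+*+-.            ..---==
:::::-*%%=.   .=#%#=..            .:-=+=
:::::-*%%=.   .:-==:.              .-++=
:::::-*%%+:.    ....                .-+=
:::::-*%%%*-.        .....          .:==
:::::-*%@@%+:.      .:=++-..        .:==
:::::-*%%#+-.       .-#%%+:.        .:==
:::::-*%%=.         .:=*+-.         .:==
:::::-*%%=.   ....   .....   .      .:==
:::::-*%%=.  .-=+-.                 .:=+
:::::-*%%=. .-*%%*:.             .  .:++
:::::-#%%=.  :=**=:.                .:++
:::::-*%%=.  ..::.                  .:++
:::::-*%%=.                         .:++
:::::-*%%+:..........................-++
:::::-*%%%****************************##
:::::-+#################################
:::::::---------------------------------
```

The window shows four dots in a diamond. Its radial diagonal is tilted 6.5° clockwise of the window, so the triangle lies about 113.5° counter-clockwise and the wheel needs a clockwise turn of 113.5°. I'll grip the knob.

Emit:
servo_tool([
  [0.06,0,-0.03,0.0245,0],
  [0.06,0,-0.0286,0.0238,0],
  [0.06,0,0,0,0],
  [0.06,0,0,0,0],
  [0.055,0.02,0,0,0],
  [0.055,0.02,0,0,0],
  [0.055,0.01,0,0,0],
  [0.055,0.007,0,0,0],
  [0.055,0,0,0,0],
  [0.03,0,0,0,0],
  [0.03,0,0,0,0],
  [0.03,0,0,0,0],
  [0.03,0,0,0,0],
  [0.03,0,0,0,0],
], grip_force=25)

```text
clock: 26.02
position: [0.524, -0.1432, 0.2106]
ee_rot: [0.707, 0.026, 0.706, -0.026]
wrist_force: [-2.4, 1.3, 6.9]
width: 0.406
```

Emit:
servo_tool([
  [0.03,0,-0.002,0,0],
  [0.03,0,0,0,6.5],
  [0.03,0,0,0,6.5],
  [0.03,0,0,0,6.5],
  [0.03,0,0,0,6.5],
  [0.03,0,0,0,6.5],
  [0.03,0,0,0,6.5],
  [0.03,0,0,0,6.5],
  [0.03,0,0,0,6.5],
  [0.03,0,0,0,6.5],
  [0.03,0,0,0,6.5],
  [0.03,0,0,0,6.5],
  [0.03,0,0,0,6.5],
  [0.03,0,0,0,6.5],
  [0.03,0,0,0,6.5],
  [0.03,0,0,0,6.5],
  [0.03,0,0,0,6.5],
  [0.03,0,0,0,6.5],
  [0.03,0,0,0,3],
  [0.03,0,0,0,0],
])

```text
clock: 27.68
position: [0.5259, -0.1468, 0.2107]
ee_rot: [0.366, 0.607, 0.363, -0.605]
wrist_force: [4.1, -6.5, -2.0]
width: 0.403
```

```bash
python3 - <<'E'
from h import *
st(); print(readout.state()["qpos"]); p,d,m=snap("top"); w=np.load("top0.npz")["p"]
for q in(w,p):
  g=cv2.cvtColor(q[198:220,290:313],cv2.COLOR_RGB2GRAY)
  for row in g: print("".join(" .:-=+*#%@"[9-int(v)*10//256] for v in row))
E
```

```text
t 27.68 p [ 0.5259 -0.1468  0.2107] x [ 0.005 -0.003 -1.   ] z [-0.468 -0.883  0.   ] w 35.4 F [ 4.1 -6.5 -2. ]
[-0.29327316  0.3497803   1.83608444 -0.00187463  0.95001986  1.7661585 ]
+++++++*%@@@@@@%*++++++
++++++++*##%%%#*+++++++
+++++++++++**++++++++++
+++++++++++++++++++++++
+++++++++++++++++++++++
+++++#%%%%%%%%###++++++
+++++#+++*+++***%*+++++
+++++#+--+====-+%*+++++
+++++#===*+=====#*+++++
+++++#++========#*+++++
+++++#**===*====#*+++++
+++++#=-===+====#*+++++
+++++#=-+#======#*+++++
+++++#+=+*+====+%*+++++
+++++#%##%######%*+++++
++++++********###++++++
+++++++++++++++++++++++
+++++++++++++++++++++++
+++++++++++++++++++++++
+++++++++++++++++++++++
**********+++++++++++++
#######################
#######****************
######*****************
###********************
##*********************
#**********************
***********************
***********************
***********************
***********************
***********************
***********************
***********************
***********************
***********************
***********************
***********************
***********************
***********************
***********************
***********************
***********************
***********************
```

Emit:
servo_tool([
  [0.06,0,0,0,0],
  [0.06,0,0,0,0],
  [0.06,0,0,0,0],
  [0.06,-0.02,0,0,0],
  [0.06,-0.03,0,0,-6.5],
  [0.06,-0.007,0,0,-7],
  [0.088,0,0,0,-7],
  [0.088,0,0,0,-7],
  [0.088,0,0,0,-7],
  [0.088,0,0,0,-7],
  [0.088,0,0,0,-7],
  [0.088,0,0,0,-7],
  [0.088,0,0,0,-7],
  [0.088,0,0,0,-7],
  [0.088,0,0,0,-7],
  [0.088,0,0,0,-7],
  [0.088,0,0,0,-7],
  [0.088,0,0,0,-7],
  [0.088,0,0,0,-7],
  [0.088,0,0,0,-7],
])

```text
clock: 29.4
position: [0.5237, -0.145, 0.2666]
ee_rot: [0.706, 0.037, 0.706, -0.036]
wrist_force: [0.1, 0.5, -0.3]
width: 1.0
```

Emit:
servo_tool([
  [0.088,0,0,0,-2],
  [0.088,0,0.03,-0.022,0],
  [0.088,0,0.03,-0.022,0],
  [0.088,0,0,0,0],
  [0.088,0,0,0,0],
])

```text
clock: 29.82
position: [0.4837, -0.081, 0.2668]
ee_rot: [0.707, 0.026, 0.707, -0.025]
wrist_force: [1.3, -0.2, 0.3]
width: 0.997
```

```bash
python3 win.py
```

```text
t 29.82 p [ 0.4837 -0.081   0.2668] x [-0.  0. -1.] z [ 0.997 -0.072 -0.   ] w 87.6 F [ 1.3 -0.2  0.3]
win px [[236.0, 282.0], [274.0, 282.0], [275.0, 244.0], [236.0, 244.0]]
dark area 337.5 mm2  bbox [ 6.   1.5 34.  33.5] x 0.0 y -0.5
dark area 143.0 mm2  bbox [13.   13.   17.25 15.25] x -0.2 y -1.4
::::::::::---:-----::-----::::::-:::::::
:::::-+*###########*********************
:::::-*%@%#####%######%%#####%%%%####%%%
:::::-*%%*-:::::::::::::::::---------=**
:::::-*%%+.                 .......  :=+
:::::-*%%+.                          :=+
:::::-*%%+.                          :=+
:::::-*%%+.                ....      :=+
:::::-*%%+..:-============-----..    :=+
:::::-*%%+..:+#%%%%%%%%%%%%%#+-..    :=+
:::::-*%%+. .-*%@%%%@@@@@@@%*-.      :=+
:::::-*%%+.  .-*%%%%@@@%%@%*-.       :=+
:::::-*%%+.   .=#%@%%%%%@%#=.        :=+
:::::-*%%+.    .=#%@%%@@%#=:.        :=+
:::::-*%%+.    .:+#%@%@@#+:.        .:=+
:::::-*%%+.     .:+%%@@%+:.         .:=+
:::::-*%%+.      .-*%@%*-.          .:=+
:::::-*%%=.       .-*%*-.      .    .:=+
:::::-*%%=.        .=+-.            .:=+
:::::-*%%=.         .:.             .:=+
:::::-*%%+:..........................-+*
:::::-*%%%###***#********************###
:::::-+*#############################%%#
:::::::--------------------------=--====
```

View pics/win.png

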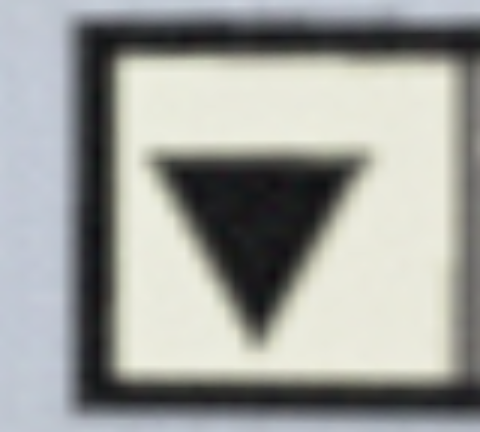

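The picture shows the triangle whole in the window, upright, with its tilt under 1°. Next I'll go low beside the head to view the gap between rim and shroud.

Emit:
servo_tool([
  [0.088,0,0.025,0.017,0],
  [0.088,0,0.0225,0.0155,0],
  [0.088,0.03,0,0,0],
  [0.088,0.04,0,0,0],
  [0.088,0.04,0,0,0],
  [0.088,0.02,0,0,0],
  [0.088,0,0,0,0],
  [0.088,0,0,0,0],
])

```text
clock: 30.53
position: [0.5207, -0.0378, 0.136]
ee_rot: [0.706, 0.027, 0.707, -0.027]
wrist_force: [0.3, -0.3, 0.1]
width: 1.0
```

```bash
cat > gap.py <<'E'
from h import *
import sys
T,M=st(); p,d,m=snap("wrist",sys.argv[1]); C=cloud(m,d); g=cv2.cvtColor(p,cv2.COLOR_RGB2GRAY)
S=np.array([.5366,-.1521,0])  # station origin estimate
L=(C-S)@np.column_stack([M[:,2],M[:,1],[0,0,1]])
np.savez(sys.argv[1]+".npz",p=p,d=d,L=L)
for u in (215,235):
    print("col",u)
    for v in range(190,300,2):
        x,y,z=L[v,u]*1000
        print(v,g[v,u],"x%.0f y%.1f z%.1f"%(x,y,z),end=" | ")
    print()
E
python3 gap.py g0; python3 - <<'E'
import numpy as np
f=np.load("top0.npz")
import sys; sys.path.insert(0,".")
from h import *
C=cloud((f["K"],f["t"],f["A"]),f["d"]); b=(C[...,2]>.12)&(C[...,1]<-.25)&(C[...,1]>-.35)&(np.abs(C[...,0]-.53)<.05)
Q=C[b]; print("lift region",b.sum(),np.histogram(Q[:,2],12)); t=Q[Q[:,2]>np.percentile(Q[:,2],99)-.008]; print(len(t),t.mean(0),t.min(0),t.max(0))
E
```

```text
t 30.53 p [ 0.5207 -0.0378  0.136 ] x [-0.002  0.    -1.   ] z [ 0.997 -0.075 -0.002] w 87.8 F [ 0.3 -0.3  0.1]
col 215
190 213 x-61 y113.0 z0.1 | 192 218 x-61 y111.2 z0.9 | 194 212 x-61 y108.9 z0.4 | 196 206 x-61 y106.8 z0.2 | 198 209 x-61 y104.9 z1.0 | 200 211 x-61 y102.6 z0.3 | 202 211 x-61 y100.8 z1.5 | 204 216 x-61 y98.4 z0.7 | 206 220 x-61 y96.5 z1.5 | 208 225 x-24 y191.3 z276.6 | 210 222 x-62 y92.0 z0.9 | 212 179 x-62 y89.5 z-0.1 | 214 93 x-61 y90.2 z7.8 | 216 160 x-60 y89.7 z12.1 | 218 188 x-60 y87.9 z12.8 | 220 191 x-60 y85.8 z13.0 | 222 192 x-61 y83.3 z12.0 | 224 189 x-61 y81.4 z12.5 | 226 128 x-61 y79.2 z12.5 | 228 64 x-60 y78.6 z16.0 | 230 72 x-60 y76.4 z16.0 | 232 77 x-61 y73.6 z14.5 | 234 78 x-60 y72.0 z15.8 | 236 180 x-61 y68.0 z11.9 | 238 196 x-61 y67.0 z14.4 | 240 195 x-61 y64.2 z13.2 | 242 195 x-61 y61.8 z12.7 | 244 196 x-61 y59.6 z12.9 | 246 196 x-61 y57.1 z12.4 | 248 130 x-56 y74.6 z50.7 | 250 89 x-55 y75.1 z55.2 | 252 86 x-55 y75.1 z58.8 | 254 85 x-55 y74.8 z61.7 | 256 82 x-54 y74.5 z64.6 | 258 148 x-54 y75.7 z70.1 | 260 178 x-54 y73.2 z68.8 | 262 177 x-54 y71.2 
[... 1643 characters left out ...]
x-36 y75.1 z95.2 | 278 12 x-36 y75.2 z97.8 | 280 13 x-36 y75.3 z100.5 | 282 20 x-36 y74.5 z101.8 | 284 10 x-36 y74.6 z104.2 | 286 8 x-35 y75.1 z107.3 | 288 14 x-35 y74.9 z109.3 | 290 18 x-35 y74.3 z110.7 | 292 96 x-35 y79.2 z119.8 | 294 114 x-35 y78.3 z120.6 | 296 73 x-29 y140.1 z206.9 | 298 39 x-29 y140.1 z207.8 | 
lift region 400 (array([ 10,  86, 112,  27,   9,   1,   9,   8,   7,  41,  66,  24]), array([0.13652778, 0.14097902, 0.14543027, 0.14988151, 0.15433275,
       0.15878399, 0.16323524, 0.16768648, 0.17213772, 0.17658896,
       0.1810402 , 0.18549145, 0.18994269]))
102 [ 0.52006387 -0.29299738  0.18384646] [ 0.50118052 -0.31198728  0.18032393] [ 0.54065617 -0.274178    0.18994269]
```

The gap reads clearly: rim at 68.5 mm, shroud lower edge about 82 mm, so the gap is about 13.5 mm. I'll raise about 16 mm, which is 288° of knob. Going over the lift knob (.521,-.293, top .184).

Emit:
servo_tool([
  [0.06,-0.036,0,0,0],
  [0.06,-0.036,0,0,0],
  [0.06,-0.036,0,0,0],
  [0.06,-0.036,0,0,0],
  [0.06,0,-0.0318,0.0024,0],
  [0.06,0,-0.0318,0.0024,0],
  [0.06,0,-0.0318,0.0024,0],
  [0.06,0,-0.0318,0.0024,0],
  [0.06,0,-0.0318,0.0024,0],
  [0.06,0,-0.0318,0.0024,0],
  [0.06,0,-0.0318,0.0024,0],
  [0.06,0,-0.0318,0.0024,0],
  [0.06,0,0,0,0],
  [0.06,0,0,0,0],
])

```text
clock: 31.75
position: [0.5211, -0.2944, 0.2831]
ee_rot: [0.708, 0.027, 0.705, -0.028]
wrist_force: [-0.1, 0.3, -0.2]
width: 0.682
```

```bash
python3 - <<'E'
from h import *
T,M=st(); p,d,m=snap("wrist","k0"); C=cloud(m,d); Q=(C-T)@M
b=(C[...,2]>.176)&(C[...,2]<.2)&(np.abs(Q[...,1])<.04)&(np.abs(Q[...,2])<.035)
q=C[b]; print(b.sum(),np.median(q[:,2]),(q.min(0)+q.max(0))/2,np.ptp(q,axis=0)); l=Q[b]; print((l.min(0)+l.max(0))/2,np.ptp(l,axis=0))
# top view check of triangle
p,d,m=snap("top"); g=cv2.cvtColor(p[200:216,292:312],cv2.COLOR_RGB2GRAY)
for row in g: print("".join(" .:-=+*#%@"[9-int(v)*10//256] for v in row))
E
```

```text
t 31.75 p [ 0.5211 -0.2944  0.2831] x [ 0.003 -0.002 -1.   ] z [ 0.997 -0.077  0.004] w 59.8 F [-0.1  0.3 -0.2]
1605 0.18439076962460504 [ 0.52241736 -0.29582414  0.18128002] [0.04119848 0.04060336 0.01033733]
[ 0.10178229 -0.00121631  0.00111941] [0.01039175 0.04080265 0.04124212]
+++++++++**++=++++++
+++++++=====++++++++
++++++++++++++++++++
+++#%%%###%%###+++++
+++#+++++++***%+++++
+++#=--------=*+++++
+++#=-========#+++++
+++#=-*@@@@#==#*++++
+++#=-+#@@%+==#+++++
+++#=--+%@*=-=#+++++
+++#=--=##=--=#+++++
+++#+===++===+%+++++
+++*###%#**###%+++++
+++++++*****###+++++
++++++++++++++++++++
++++++++++++++++++++
```

In the top view the triangle sits centred in the window. I'll turn the jaws back 60° and grip the lift knob.

Emit:
servo_tool([
  [0.06,0,-0.001,0.001,-6.67],
  [0.06,0,0,0,-6.67],
  [0.06,0,0,0,-6.67],
  [0.06,0,0,0,-6.67],
  [0.06,0,0,0,-6.67],
  [0.06,0,0,0,-6.67],
  [0.06,0.03,0,0,-6.67],
  [0.06,0.03,0,0,-6.67],
  [0.055,0.02,0,0,-6.67],
  [0.055,0.015,0,0,0],
  [0.055,0.007,0,0,0],
  [0.055,0,0,0,0],
  [0.055,0,0,0,0],
  [0.035,0,0,0,0],
  [0.035,0,0,0,0],
  [0.035,0,0,0,0],
  [0.035,0,0,0,0],
  [0.035,0,0,0,0],
], grip_force=30)

```text
clock: 33.35
position: [0.521, -0.2956, 0.1801]
ee_rot: [0.624, -0.332, 0.626, 0.33]
wrist_force: [-6.8, -9.7, 2.8]
width: 0.449
```

```bash
python3 - <<'E'
from h import *
T,M=st(); print(np.degrees(np.arctan2(M[1,2],M[0,2])),readout.state()["qpos"][5])
E
```

```text
t 33.35 p [ 0.521  -0.2956  0.1801] x [-0.    -0.004 -1.   ] z [ 0.562  0.827 -0.003] w 39.5 F [-6.8 -9.7  2.8]
55.79336416565012 -1.505431273144062
```

Emit:
servo_tool([
  [0.035,0,0,0,7],
  [0.035,0,0,0,7],
  [0.035,0,0,0,7],
  [0.035,0,0,0,7],
  [0.035,0,0,0,7],
  [0.035,0,0,0,7],
  [0.035,0,0,0,7],
  [0.035,0,0,0,7],
  [0.035,0,0,0,7],
  [0.035,0,0,0,7],
  [0.035,0,0,0,7],
  [0.035,0,0,0,7],
  [0.035,0,0,0,7],
  [0.035,0,0,0,7],
  [0.035,0,0,0,7],
  [0.035,0,0,0,7],
  [0.035,0,0,0,7],
  [0.035,0,0,0,7],
  [0.035,0,0,0,7],
  [0.035,0,0,0,7],
])

```text
clock: 35.02
position: [0.5217, -0.2958, 0.1802]
ee_rot: [0.525, 0.475, 0.522, -0.477]
wrist_force: [-2.0, -9.5, 1.3]
width: 0.45
```

Emit:
servo_tool([
  [0.035,0,0,0,4],
  [0.035,0,0,0,0],
  [0.035,0,0,0,0],
])

```text
clock: 35.27
position: [0.5217, -0.2959, 0.1801]
ee_rot: [0.509, 0.492, 0.506, -0.493]
wrist_force: [-3.0, -9.9, 1.0]
width: 0.452
```

```bash
python3 - <<'E'
from h import *
T,M=st(); print(np.degrees(np.arctan2(M[1,2],M[0,2])),readout.state()["qpos"][5])
E
```

```text
t 35.27 p [ 0.5217 -0.2959  0.1801] x [ 0.001 -0.004 -1.   ] z [ 0.03  -1.     0.004] w 39.7 F [-3.  -9.9  1. ]
-88.26242249091261 1.0083740720990901
```

Emit:
servo_tool([
  [0.035,0,0,0,7],
  [0.035,0,0,0,7],
  [0.035,0,0,0,7],
  [0.035,0,0,0,7],
  [0.035,0,0,0,7],
  [0.035,0,0,0,7],
  [0.035,0,0,0,7],
  [0.035,0,0,0,7],
  [0.035,0,0,0,7],
  [0.035,0,0,0,7],
  [0.035,0,0,0,2],
  [0.035,0,0,0,0],
  [0.035,0,0,0,0],
])

```text
clock: 36.35
position: [0.5214, -0.2963, 0.1801]
ee_rot: [0.123, 0.697, 0.119, -0.697]
wrist_force: [-5.5, -11.9, 0.4]
width: 0.448
```

```bash
python3 - <<'E'
from h import *
T,M=st(); print(np.degrees(np.arctan2(M[1,2],M[0,2])),readout.state()["qpos"][5])
E
```

```text
t 36.35 p [ 0.5214 -0.2963  0.1801] x [ 0.001 -0.005 -1.   ] z [-0.941 -0.338  0.001] w 39.3 F [ -5.5 -11.9   0.4]
-160.24700985716498 2.2648678264800877
```

Emit:
servo_tool([
  [0.055,0,0,0,0],
  [0.055,0,0,0,0],
  [0.055,0,0,0,0],
  [0.055,0,0,0,-7],
  [0.055,0,0,0,-7],
  [0.055,0,0,0,-7],
  [0.055,0,0,0,-7],
  [0.055,0,0,0,-7],
  [0.055,0,0,0,-7],
  [0.055,0,0,0,-7],
  [0.055,0,0,0,-7],
  [0.055,0,0,0,-7],
  [0.055,0,0,0,-7],
  [0.055,0,0,0,-2],
  [0.055,0,0,0,0],
  [0.035,0,0,0,0],
  [0.035,0,0,0,0],
  [0.035,0,0,0,0],
  [0.035,0,0,0,0],
  [0.035,0,0,0,0],
])

```text
clock: 38.02
position: [0.5219, -0.2958, 0.1789]
ee_rot: [0.509, 0.492, 0.506, -0.493]
wrist_force: [-0.2, -11.5, -4.9]
width: 0.449
```

```bash
python3 - <<'E'
from h import *
T,M=st(); print(np.degrees(np.arctan2(M[1,2],M[0,2])),readout.state()["qpos"][5])
E
```

```text
t 38.02 p [ 0.5219 -0.2958  0.1789] x [ 0.001 -0.004 -1.   ] z [ 0.03  -1.     0.004] w 39.4 F [ -0.2 -11.5  -4.9]
-88.26950627783988 1.008798624343021
```

Emit:
servo_tool([
  [0.035,0,0,0,7],
  [0.035,0,0,0,7],
  [0.035,0,0,0,7],
  [0.035,0,0,0,7],
  [0.035,0,0,0,7],
  [0.035,0,0,0,7],
  [0.035,0,0,0,7],
  [0.035,0,0,0,7],
  [0.035,0,0,0,7],
  [0.035,0,0,0,5],
  [0.035,0,0,0,0],
  [0.055,0,0,0,0],
  [0.055,0,0,0,0],
  [0.055,0,0,0,0],
  [0.055,-0.03,0,0,0],
  [0.055,-0.035,0,0,0],
  [0.055,-0.035,0,0,0],
  [0.055,0,0,0,-7],
  [0.055,0,0,0,-7],
  [0.055,0,0,0,-7],
])

```text
clock: 39.68
position: [0.522, -0.293, 0.2798]
ee_rot: [0.272, 0.653, 0.271, -0.653]
wrist_force: [-0.4, -0.7, -1.2]
width: 0.622
```

Emit:
servo_tool([
  [0.055,0,0,0,-7],
  [0.055,0,0,0,-7],
  [0.055,0,0,0,-7],
  [0.055,0,0,0,-7],
  [0.055,0,0,0,-7],
  [0.055,0,0,0,-7],
  [0.055,0,0,0,-7],
  [0.055,0,0,0,-7],
  [0.055,0,0,0,-7],
  [0.055,0,0,0,-7],
  [0.055,0,0,0,-7],
  [0.055,0,0,0,-7],
  [0.055,0,0,0,-7],
  [0.055,0,0,0,-7],
  [0.055,0,0,0,-7],
  [0.055,0,0,0,-7],
  [0.055,0,0,0,-7],
  [0.088,0,0,0,-5],
  [0.088,0,0,0,0],
])

```text
clock: 41.27
position: [0.5216, -0.2929, 0.2786]
ee_rot: [0.704, 0.068, 0.704, -0.068]
wrist_force: [-0.1, 1.0, -0.2]
width: 0.737
```

```bash
python3 - <<'E'
from h import *
T,M=st(); print(np.degrees(np.arctan2(M[1,2],M[0,2])),readout.state()["qpos"][5]); print(M.T@(np.array([.5207,-.0378,.136])-T))
E
```

```text
t 41.27 p [ 0.5216 -0.2929  0.2786] x [-0.  0. -1.] z [ 0.981 -0.192 -0.   ] w 64.8 F [-0.1  1.  -0.2]
-11.04530577634802 -0.3389274526571655
[ 0.14274367  0.25010745 -0.04976401]
```

Emit:
servo_tool([
  [0.088,0,0,0,-6.7],
  [0.088,0,0.0318,-0.0025,0],
  [0.088,0,0.0318,-0.0025,0],
  [0.088,0,0.0318,-0.0025,0],
  [0.088,0,0.0318,-0.0025,0],
  [0.088,0,0.0318,-0.0025,0],
  [0.088,0,0.0318,-0.0025,0],
  [0.088,0,0.0318,-0.0025,0],
  [0.088,0,0.0318,-0.0025,0],
  [0.088,0.03,0,0,0],
  [0.088,0.04,0,0,0],
  [0.088,0.04,0,0,0],
  [0.088,0.026,0,0,0],
  [0.088,0,0,0,0],
  [0.088,0,0,0,0],
])

```text
clock: 42.52
position: [0.5211, -0.0379, 0.142]
ee_rot: [0.705, 0.029, 0.708, -0.028]
wrist_force: [0.1, 0.0, -0.8]
width: 0.999
```

```bash
sed -i 's/(190,300,2)/(244,300,1)/' gap.py; python3 gap.py g1
```

```text
t 42.52 p [ 0.5211 -0.0379  0.142 ] x [-0.003  0.    -1.   ] z [ 0.997 -0.081 -0.003] w 87.7 F [ 0.1  0.  -0.8]
col 215
244 198 x-63 y56.2 z12.4 | 245 199 x-63 y55.5 z13.3 | 246 198 x-63 y54.0 z12.6 | 247 201 x-63 y52.6 z12.1 | 248 199 x-63 y51.4 z12.2 | 249 198 x-63 y50.2 z12.0 | 250 201 x-63 y49.7 z13.3 | 251 202 x-63 y48.3 z12.8 | 252 198 x-63 y46.7 z12.0 | 253 152 x-55 y74.4 z65.7 | 254 98 x-55 y74.7 z68.0 | 255 87 x-55 y74.7 z69.7 | 256 87 x-55 y74.4 z70.8 | 257 85 x-54 y75.2 z73.9 | 258 80 x-54 y74.6 z74.5 | 259 81 x-54 y75.4 z77.6 | 260 85 x-54 y74.9 z78.3 | 261 90 x-54 y73.9 z78.1 | 262 85 x-53 y74.7 z81.1 | 263 80 x-53 y74.2 z81.7 | 264 65 x-53 y75.1 z84.7 | 265 34 x-53 y74.7 z85.6 | 266 16 x-53 y74.7 z87.0 | 267 20 x-53 y74.6 z88.3 | 268 11 x-52 y74.9 z90.3 | 269 9 x-52 y74.7 z91.3 | 270 18 x-52 y74.8 z92.9 | 271 21 x-52 y74.1 z93.1 | 272 13 x-52 y74.3 z94.9 | 273 17 x-52 y74.7 z96.8 | 274 5 x-51 y74.7 z98.2 | 275 19 x-51 y74.5 z99.2 | 276 17 x-51 y74.7 z100.8 | 277 6 x-51 y74.8 z102.3 | 278 16 x-51 y74.4 z103.0 | 279 12 x-50 y75.0 z105.1 | 280 10 x-50 y75.1 z106.5 | 281 11
[... 1314 characters left out ...]
37 y74.4 z97.7 | 275 18 x-37 y75.1 z100.0 | 276 2 x-36 y74.6 z100.6 | 277 8 x-36 y74.7 z102.1 | 278 11 x-36 y74.6 z103.2 | 279 10 x-36 y74.1 z103.7 | 280 15 x-36 y74.5 z105.6 | 281 10 x-36 y74.7 z107.0 | 282 16 x-36 y74.9 z108.7 | 283 0 x-36 y74.6 z109.4 | 284 7 x-36 y75.3 z111.5 | 285 14 x-36 y74.8 z112.0 | 286 73 x-35 y79.1 z119.4 | 287 106 x-35 y78.8 z120.1 | 288 110 x-35 y79.0 z121.5 | 289 113 x-35 y78.6 z121.9 | 290 110 x-35 y78.5 z122.9 | 291 112 x-35 y78.4 z123.9 | 292 115 x-35 y78.9 z125.5 | 293 112 x-35 y78.6 z126.2 | 294 112 x-35 y79.0 z127.8 | 295 111 x-35 y79.5 z129.5 | 296 73 x-29 y139.6 z212.4 | 297 38 x-29 y139.7 z213.0 | 298 42 x-29 y140.0 z213.8 | 299 44 x-29 y140.5 z215.0 |
```

View pics/g1.png

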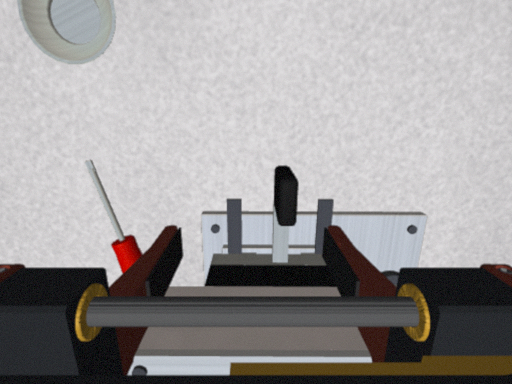

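The picture shows the rim meeting the black shroud with no gap at about row 264. The numbers give the rim at 84.5 mm against a shroud rest height of about 82 mm, a lift of about 2.5 mm, with the drawer front unchanged at y 75. On to the start button.

Emit:
servo_tool([
  [0.088,-0.035,0,0,0],
  [0.05,-0.035,0,0,0],
  [0.01,-0.035,0,0,0],
  [0,-0.03,0,0,0],
  [0,0,-0.0354,-0.0015,0],
  [0,0,-0.0354,-0.0015,0],
  [0,0,-0.0354,-0.0015,0],
  [0,0,-0.0354,-0.0015,0],
  [0,0,-0.0354,-0.0015,0],
  [0,0,-0.0354,-0.0015,0],
  [0,0,-0.0354,-0.0015,0],
  [0,0,-0.0354,-0.0015,0],
  [0,0,-0.0354,-0.0015,0],
  [0,0,-0.0354,-0.0015,0],
  [0,0,-0.0354,-0.0015,0],
  [0,0,0,0,0],
  [0,0,0,0,0],
])

```text
clock: 43.98
position: [0.4745, -0.4271, 0.2803]
ee_rot: [0.708, 0.028, 0.705, -0.03]
wrist_force: [-0.2, 0.4, 0.2]
width: 0.003
```

```bash
python3 - <<'E'
from h import *
T,M=st()
p,d,m=snap("wrist","b0"); C=cloud(m,d); Q=(C-T)@M
b=(C[...,2]>.112)&(C[...,2]<.132)&(np.abs(Q[...,1])<.05)&(np.abs(Q[...,2])<.05)&(p.min(-1)>150)
print("wrist",b.sum(),np.median(C[b],0),(Q[b].min(0)+Q[b].max(0))/2,np.ptp(Q[b],axis=0))
p,d,m=snap("top"); C=cloud(m,d)
h=C[180:205,205:330].reshape(-1,3)
b=(C[...,2]>.06)&(C[...,2]<.13)&(np.abs(C[...,1]+.02)<.03)&(np.abs(C[...,0]-.547)<.03)&(p.sum(-1)<120); print("handle",b.sum(),C[b].mean(0) if b.any() else "")
g=cv2.cvtColor(p[200:216,292:312],cv2.COLOR_RGB2GRAY)
for row in g: print("".join(" .:-=+*#%@"[9-int(v)*10//256] for v in row))
E
```

```text
t 43.98 p [ 0.4745 -0.4271  0.2803] x [ 0.003 -0.002 -1.   ] z [ 0.997 -0.083  0.003] w 0.2 F [-0.2  0.4  0.2]
wrist 323 [ 0.47575839 -0.4272381   0.12239325] [ 0.16158166 -0.00119253  0.00099295] [0.01099614 0.02395047 0.02176929]
handle 44 [ 0.54269692 -0.01505356  0.11094202]
+++++++++*+++=++++++
+++++++======+++++++
++++++++++++++++++++
+++#%%%###%%###+++++
+++#+++++++***%+++++
+++#=--------=*+++++
+++#=-========#+++++
+++#=-*@@@@#==#+++++
+++#=-+#@@%+==#+++++
+++#=--+%@*=-=#+++++
+++#=--=##=--=#+++++
+++#+===++===+%+++++
+++*###%#**###%+++++
+++++++*****###+++++
++++++++++++++++++++
++++++++++++++++++++
```

Emit:
servo_tool([
  [0,0.04,-0.001,0.001,0],
  [0,0.04,0,0,0],
  [0,0.03,0,0,0],
  [0,0.018,0,0,0],
  [0,0.005,0,0,0],
  [0,0.003,0,0,0],
  [0,0.002,0,0,0],
  [0,0.002,0,0,0],
  [0,0.002,0,0,0],
  [0,0,0,0,0],
  [0,0,0,0,0],
])

```text
clock: 45.0
position: [0.4765, -0.4263, 0.1383]
ee_rot: [0.707, 0.028, 0.706, -0.028]
wrist_force: [-1.3, 5.6, 11.5]
width: 0.004
```

Emit:
servo_tool([
  [0,0.0012,0,0,0],
  [0,0,0,0,0],
  [0,0,0,0,0],
])

```text
clock: 45.25
position: [0.4765, -0.4263, 0.1381]
ee_rot: [0.708, 0.028, 0.706, -0.028]
wrist_force: [-4.6, 7.8, 18.7]
width: 0.005
```

Emit:
servo_tool([
  [0,-0.01,0,0,0],
  [0,-0.04,0,0,0],
  [0,-0.04,0,0,0],
  [0,-0.04,0.03,0,0],
  [0,0,0.04,0,0],
  [0,0,0,0,0],
  [0,0,0,0,0],
])

```text
clock: 45.83
position: [0.4812, -0.3604, 0.2596]
ee_rot: [0.707, 0.026, 0.706, -0.028]
wrist_force: [-0.7, -0.6, -0.6]
width: 0.004
```

```bash
python3 - <<'E'
from h import *
T,M=st(); p,d,m=snap("wrist"); C=cloud(m,d)
b=(C[...,2]>.105)&(C[...,2]<.135)&(np.hypot(C[...,0]-.4758,C[...,1]+.4272)<.02)&(p.min(-1)>150); print("button z",b.sum(),np.median(C[b],0) if b.any() else"")
p,d,m=snap("top"); C=cloud(m,d)
b=(C[...,2]>.105)&(C[...,2]<.14)&(np.hypot(C[...,0]-.4758,C[...,1]+.4272)<.012); print("button top cam",b.sum(),np.median(C[b],0))
b=(C[...,2]>.018)&(C[...,2]<.034)&(np.hypot(C[...,0]-.4873,C[...,1]-.3556)<.08)&(np.hypot(C[...,0]-.425,C[...,1]-.404)>.03); print("blank",b.sum(),np.mean(C[b],0))
cv2.imwrite("pics/fin.png",cv2.resize(p[140:260,110:410,::-1],None,fx=2.6,fy=2.6,interpolation=cv2.INTER_CUBIC))
E
```

```text
t 45.83 p [ 0.4812 -0.3604  0.2596] x [ 0.002 -0.002 -1.   ] z [ 0.997 -0.077  0.002] w 0.4 F [-0.7 -0.6 -0.6]
button z 0 
button top cam 0 [nan nan nan]
blank 81 [0.48891281 0.3538262  0.02466992]
  return _methods._mean(a, axis=axis, dtype=dtype,
  ret = um.true_divide(
```

View pics/fin.png

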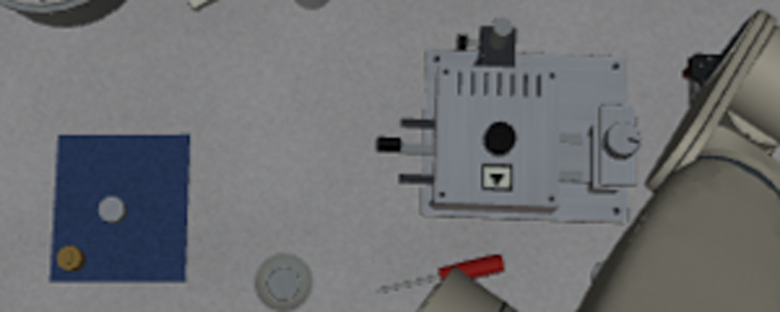

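The final view shows the blank upright on the mat at (111,209), the triangle centred in the window at (497,178), the drawer home, and the bystanders in view in place. The arm covers the button. It bottomed at 6 mm, with force rising to 19 N without further travel, and the tool is now clear of it.

```bash
python3 -c "
from h import *
print(r.job_done()); st()"
```

```text
the job is handed in; nothing more can be done
None
the job is handed in; nothing more can be done
```

All steps of the task are done and the job is handed in, at about 46 s on the robot's clock. The hand-in gave no verdict.

**What I did:**
- Moved the blank to the mat.
- Stood the three cells window-up in the drawer and pushed it to its end stop.
- Turned the filter wheel clockwise about 115° from four dots to the triangle.
- Turned the lift knob about 284°, which raises the drawer about 16 mm.
- Pushed the start button fully down and let it go.

**What the last checks showed:**
- **Blank:** it stands on the mat at about (0.489, 0.354), top at about 25 mm.
- **Cells:** all three were seen window-up in the drawer just before I pushed it home. I could not see them afterwards under the head.
- **Drawer:** it hit its stop at about 42 N, which is above the 40 N body limit. The contact was through the fingertips.
- **Triangle:** it sits centred in the window, within about 1 mm.
- **Shroud:** the rim touches it with no gap visible, lifted about 2.5 mm. The starting gap measured 13.5 mm.
- **Start button:** it bottomed at about 6 mm. The arm hid it afterwards, so its spring-back is assumed rather than measured.

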